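Stand two tube stubs from the sloped bin in the brazing jig

ROBOT

A 6-joint arm with a two-finger parallel gripper is mounted at the origin on the work surface. World frame = base frame: x ahead of the robot, y to its left, z up, the work surface at z = 0. Lengths are in m, angles in rad, forces in N, time in s.
With the tool pointing down it reaches from about 0.35 to 0.975 m from the base axis. Payload 7.1 kg.
Tool frame: the origin (TCP) lies midway between the tips of the shut fingers; the grasp point (between the pads) lies 19 mm behind it (env.pinch_z is the distance from the TCP to the grasp point, in m); z points along the fingers, y is the direction in which the jaws open and shut (so a half turn about z gives the same grasp; the last joint's range is limited). The gripper opens to 88 mm and grips with 3 to 60 N. Pads are 20 mm wide; open, the fingers measure 115 mm over their backs; the gripper's body (75 mm by 178 mm) begins 61 mm behind the grasp point.
Start: joints at [-1.361, 0.423, 1.63, -0, 1.089, -0.019], TCP at [0.142, -0.609, 0.223] pointing down, gripper open.
Joint ranges: [-3, 3], [-0.9, 2.11], [0.09, 2.58], [-1.31, 4.45], [0.11, 2.69], [-2.54, 2.54]. Speed limits (rad/s): [2.39, 2.39, 3.01, 3.14, 3.14, 3.14].

INTERFACE

Orientations are given as [roll, pitch, yaw] about the fixed x, y, z axes, in that order (R = Rz(yaw) Ry(pitch) Rx(roll)).
In Python, from workcell import env gives the robot as it stands.
- The arm moves only by the tool servo_tool, never from a script. Its argument "deltas" is a list that holds one entry, the list of rows, each a list of 5 numbers: the shift along the tool's x, y, z normalised to -1 to 1, where 1 is 0.5 m, then the turn about the tool's z normalised to -1 to 1, where 1 is pi/2 rad, then the opening, from 0 (shut) to 1 (fully open). In form: [[[tx, ty, tz, yaw, grip], ...]]. A call has 1 to 12 rows; each row is the pose to reach, as a shift and turn from the pose commanded when the call began, along the tool's axes at that moment; what a row does not reach only later rows make up. A row lasts 1/8 s, in which the tool goes at most 62.5 mm and 10.7 degrees, less where a joint would pass 70% of its speed; a pose out of reach is approached as far as the arm can. A call with a number of a shift or a turn outside -1 to 1 is refused whole. A call with a gripper value outside its range is refused whole. The fingers move at their own pace and stop on an object; "force" is the grip in N (left out, the last holds). Time passes only in rows, so rows that repeat a pose let the fingers close. It gives the time, the measured TCP pose, the force and the opening at its end, in the units of the state.
- env.get_obs(): the state, without advancing time (a new reading comes with each control period).
- env.read_camera(name): name is "side" or "top"; returns a dict with "color" (400x640x3 uint8, red, green, blue), "fx", "fy", "cx", "cy" (pixels), "k1" (the pictures are not rectified: a ray, as slopes to the right and down, at radius r is drawn at 1 + k1 r^2 times it, then the intrinsics apply), "R" (3x3) and "t" (3): a world point X has camera coordinates R X + t. Camera axes: x right, y down, z forward; pixel columns grow to the right and rows downward; lengths in m; the calibration is good to about 2 mm. A picture is of the moment at which its call begins. There is no depth.
- env.job_done(): hands the job in, once; it reports no verdict.
The state is a dict: "time": time; "qpos": joint angles; "dq": joint speeds; "effort": joint torques, N m; "tool_pos": TCP position; "eef_rot": TCP orientation; "wrist_force": force on the tool from outside, world axes, zero at the start; "wrist_torque": the same for the moment, N m; "gripper_width": finger opening in m.
Only numpy, scipy, OpenCV 4.12 (cv2) and the standard library are available. Lean on these libraries where they do the work, as an engineer would, in place of code of your own. Each camera call takes 0.05 s, during which the arm holds its last target.

TASK

Take the silver-grey and copper-coloured square-tube stubs out of the sloped bin and stand them upright on the brazing jig's brass rest pads, flush against both fences: silver-grey in the left corner seen from the robot, copper in the right. The pads are set to other heights each time: feel for them and set the stubs down gently, neither dropped nor jammed down. Leave the black stub in the bin and all else where it is.

Things in the scene. Friction and masses are not known exactly. Their poses are not given: they have to be found in the camera images.
- bin: yellow sloped bin, fixed; 3 compartments along its y, 100 mm wide, middles at y -104, 0, 104 mm. Origin: centre of its underside; x points up-slope, roughly away from the robot. The floor rises at 45 degrees to +x for 95 mm from the inner corner line at x -25, z 10 mm; there a lip stands 18 mm square to the floor. 4 mm dividers and back wall: 24 mm square to the floor. Top at 84 mm
- steel_stub: silver-grey steel square-tube stub, 26 x 26 mm, 70 mm long, about 0.15 kg, ends alike. Origin: centre of its lower end at the start; z runs along the tube, x and y normal to its sides. Starts in any one of the bin's compartments, lying on the 45 degree slope, lower end on the lip, z pointing up the slope
- copper_stub: copper-coloured square-tube stub, 26 x 26 mm, 70 mm long, about 0.17 kg, ends alike. Origin: centre of its lower end at the start; z runs along the tube, x and y normal to its sides. Starts in any one of the bin's compartments, lying on the 45 degree slope, lower end on the lip, z pointing up the slope
- black_stub: black square-tube stub, 26 x 26 mm, 70 mm long, about 0.15 kg, ends alike. Origin: centre of its lower end at the start; z runs along the tube, x and y normal to its sides. Starts in any one of the bin's compartments, lying on the 45 degree slope, lower end on the lip, z pointing up the slope. Not wanted: it stays in its compartment
- steel_stub_mid (a point): centre of the silver-grey stub, half way along it and on its axis; axes as the stub's
- copper_stub_mid (a point): centre of the copper-coloured stub; axes as the stub's
- jig: brazing jig, fixed: dark plate 100 x 220 x 12 mm (x, y, z); origin: centre of its underside; x to the far fence, roughly away from the robot. Blue fences 30 mm high, 8 mm thick: far side (inner face x 30 mm), both ends (inner faces y +-90, x -30 to 30). In each corner, touching both fences, a brass rest pad 46 x 46 mm, locked 2 to 24 mm above the plate: each height differs every time, unmeasured
- left_corner (a point): point level with the plate's top (12 mm above the bench), below the rest pad's top, where the axis of a stub passes when it stands upright touching both fences of the jig's left (+y) corner: 13 mm from either fence; axes as the jig's
- right_corner (a point): the same point for the jig's right (-y) corner; axes as the jig's
- hammer: hammer lying on the bench near its far edge; leave alone; origin on its underside
- wrench: steel wrench lying near the far edge; leave alone; origin on its underside
- screwdriver: screwdriver lying on the bench to the right of the jig; leave alone
- spray_can: plain white can, 52 mm across, 150 mm high, upright; leave alone; origin under its centre
- tape_roll: blue roll of tape, 90 mm across, 25 mm high, flat on the bench to the right; leave alone; origin under its centre
- mug: white mug, 80 mm across, 90 mm high; leave alone; origin under its centre

How it is judged:
By the outcome, as a careful person would: the job done as asked, in the order asked, and still so for the second after the job is handed in, with the robot touching nothing.
It also fails if it takes over 61 s, if anything falls off the work surface, if the arm or the gripper's body presses on something with over 40 N, if the wrist force passes 120 N, or if a joint passes its speed limit or range.

## Working session

There is one attempt and no reset: what is moved stays moved. The work goes in short steps, Python scripts to look and compute and a tool call to move; the robot and the scene stay as the last step left them, time stands still between calls to the robot, and variables do not carry over. Pictures are saved under pics/ and viewed, and the job is handed in when it is done.

Besides the shell and the picture viewer there is one more tool, called after "Emit:" in YAML: its name, and indented under it one key for each argument. servo_tool: Moves the arm, as the interface text tells. Its arguments: {"type":"object","properties":{"deltas":{"type":"array"},"force":{"type":"number"}},"required":["deltas"]}

```bash
ls; mkdir -p pics; python3 - <<'E'
from workcell import env
import cv2
o=env.get_obs()
for k,v in o.items(): print(k,v)
print(env.pinch_z)
for n in("side","top"):
    d=env.read_camera(n)
    cv2.imwrite(f"pics/{n}0.png",d["color"][:,:,::-1])
    print(n,{k:v for k,v in d.items() if k!="color"})
E
```

```text
pics
time 0.0
qpos [-1.36099457e+00  4.23840164e-01  1.63068739e+00 -3.12298519e-05
  1.08861725e+00 -1.89989550e-02]
dq [ 0.00142876 -0.00217294 -0.0003192   0.00035339  0.0011415  -0.00030318]
effort [ 9.06622827e-04 -5.44615209e+01 -2.73660582e+01  6.45204051e-02
  2.27698224e-02 -1.35152322e-04]
tool_pos [ 0.141656   -0.60815669  0.22190315]
eef_rot [-3.14004025e+00 -1.84583326e-06  2.28815216e-01]
wrist_force [-0.20397799  0.13981113  0.09934143]
wrist_torque [ 0.00512682  0.02884876 -0.02513609]
gripper_width 0.0882212239855726
0.0187
side {'fx': 435.5739343795811, 'fy': 435.5739343795811, 'cx': 313.413449019915, 'cy': 197.8561899933172, 'k1': -0.06684062246718112, 'R': array([[-0.96579512, -0.25894861,  0.01361655],
       [-0.18138954,  0.63713375, -0.74910508],
       [ 0.18530416, -0.72595193, -0.66231123]]), 't': array([0.56201343, 0.1875657 , 1.25457882])}
top {'fx': 396.03118606999914, 'fy': 396.03118606999914, 'cx': 315.508243191817, 'cy': 191.78508988890104, 'k1': -0.06450664884917358, 'R': array([[-0.02153965, -0.99967285, -0.01379227],
       [-0.98951219,  0.02328759, -0.14255987],
       [ 0.14283442,  0.01057693, -0.98969008]]), 't': array([-0.04535339,  0.60091726,  1.17310893])}
```

View pics/side0.png

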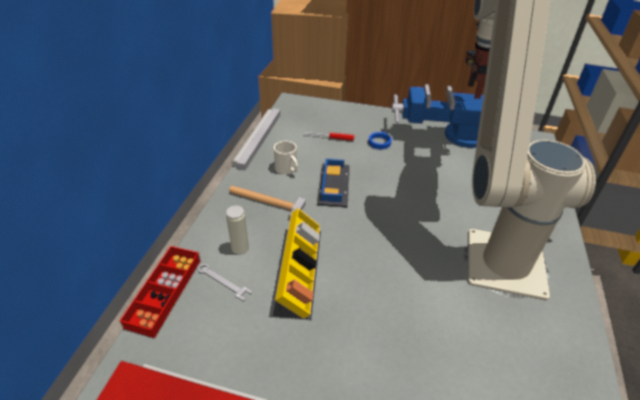

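View pics/top0.png

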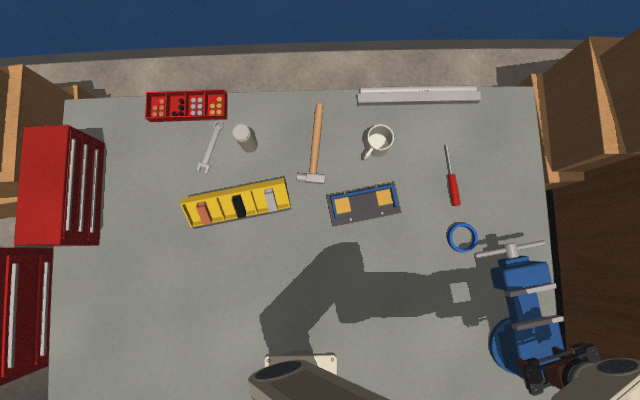

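```bash
python3 - <<'E'
import cv2
s=cv2.imread("pics/side0.png");t=cv2.imread("pics/top0.png")
a=s[205:320,270:330];b=s[150:215,310:360]
cv2.imwrite("pics/c1.png",cv2.resize(a,None,fx=5,fy=5,interpolation=cv2.INTER_CUBIC))
cv2.imwrite("pics/c2.png",cv2.resize(b,None,fx=8,fy=8,interpolation=cv2.INTER_CUBIC))
cv2.imwrite("pics/c3.png",cv2.resize(t[170:235,175:295],None,fx=6.5,fy=6.5,interpolation=cv2.INTER_CUBIC))
cv2.imwrite("pics/c4.png",cv2.resize(t[175:230,320:410],None,fx=8,fy=8,interpolation=cv2.INTER_CUBIC))
E
```

```text
(no output)
```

View pics/c1.png

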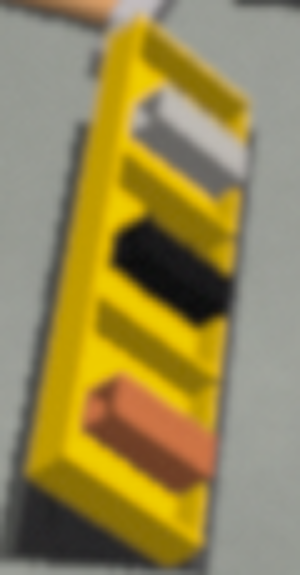

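View pics/c2.png

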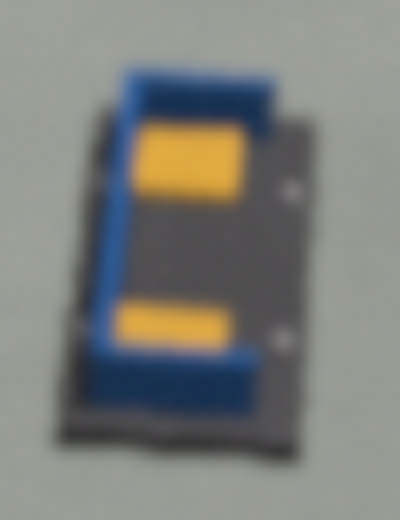

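View pics/c3.png

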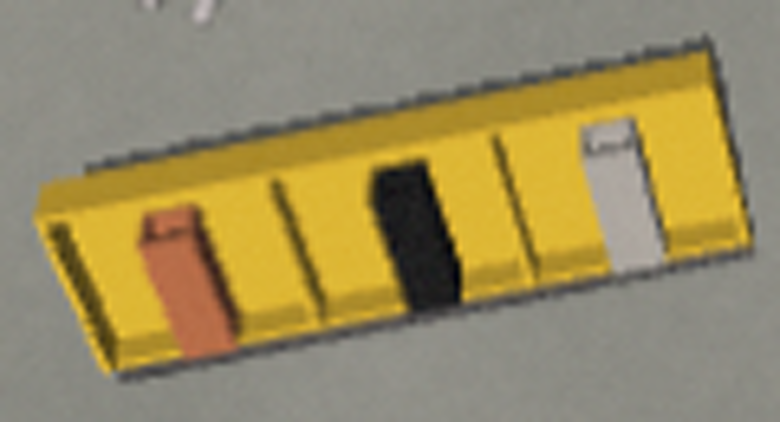

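View pics/c4.png

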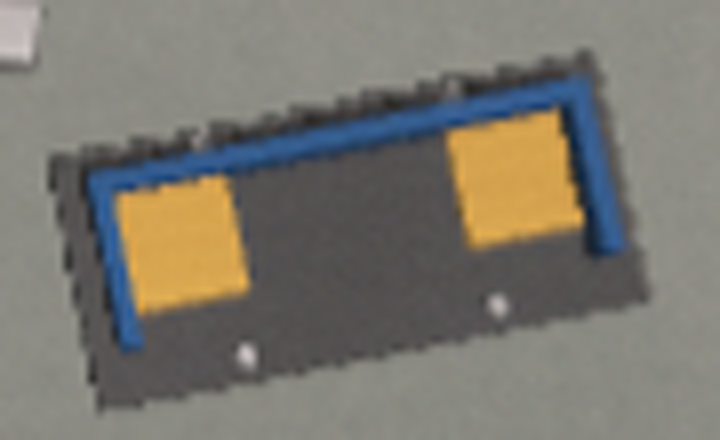

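```bash
cat > h.py <<'E'
import numpy as np, cv2, json
from scipy.optimize import least_squares
from scipy.spatial.transform import Rotation as Ro
CAM={'side':dict(f=435.5739343795811,cx=313.413449019915,cy=197.8561899933172,k=-0.06684062246718112,R=np.array([[-0.96579512,-0.25894861,0.01361655],[-0.18138954,0.63713375,-0.74910508],[0.18530416,-0.72595193,-0.66231123]]),t=np.array([0.56201343,0.1875657,1.25457882])),
'top':dict(f=396.03118606999914,cx=315.508243191817,cy=191.78508988890104,k=-0.06450664884917358,R=np.array([[-0.02153965,-0.99967285,-0.01379227],[-0.98951219,0.02328759,-0.14255987],[0.14283442,0.01057693,-0.98969008]]),t=np.array([-0.04535339,0.60091726,1.17310893]))}
def proj(c,X):
    C=CAM[c];p=np.atleast_2d(X)@C['R'].T+C['t'];a=p[:,:2]/p[:,2:]
    r2=(a**2).sum(1,keepdims=True);a=a*(1+C['k']*r2)
    return a*C['f']+[C['cx'],C['cy']]
def W(p,L):  # pose x,y,z,yaw
    c,s=np.cos(p[3]),np.sin(p[3]);L=np.atleast_2d(L)
    return np.c_[p[0]+c*L[:,0]-s*L[:,1],p[1]+s*L[:,0]+c*L[:,1],p[2]+L[:,2]]
def un(crop,off,sc): return np.array(off)+(np.array(crop,float)+.5)/sc-.5
r=np.sqrt(.5)
def stub(z,n,y): # stub in its bin-aligned frame, origin lower end centre
    return [z*r-n*r,y,z*r+n*r]
E
cat > f1.py <<'E'
from h import *
T=lambda L:[(un(a,(320,175),8),b) for a,b in L]
S=lambda L:[(un(a,(310,150),8),b) for a,b in L]
mm=1e-3
jt=T([((52,157),(50,110,12)),((590,52),(50,-110,12)),((648,298),(-50,-110,12)),((100,410),(-50,110,12)),((90,175),(38,98,42)),((583,78),(38,-98,42)),((597,250),(-30,-90,42)),((627,248),(-30,-98,42)),((143,347),(-30,90,42))])
js=S([((62,440),(50,110,12)),((298,455),(-50,110,12)),((315,118),(-50,-110,12)),((125,72),(38,-98,42)),((275,78),(-30,-98,42)),((90,352),(38,98,42)),((258,352),(-30,98,42))])
def fit(t,s,p0,fixz=None):
    def res(p):
        q=p if fixz is None else [p[0],p[1],fixz,p[2]]
        o=[]
        for c,L in(('top',t),('side',s)):
            if L: o.append((proj(c,W(q,np.array([b for a,b in L],float)*mm))-np.array([a for a,b in L])).ravel())
        return np.concatenate(o)
    k=least_squares(res,p0,loss='soft_l1')
    print(np.round(k.x,4),'res',np.round(res(k.x).reshape(-1,2),1).tolist());return k.x
fit(jt,js,[.5,-.1,0,.1]);fit(jt,[],[.5,-.1,.1],0.);fit([],js,[.5,-.1,.1],0.);j=fit(jt,js,[.5,-.1,.1],0.)
U=lambda a:un(a,(175,170),6.5)
st=[(U(a),stub(*b)) for a,b in [((583,127),(70,-13,13)),((635,119),(70,-13,-13)),((588,157),(70,13,13)),((638,150),(70,13,-13)),((612,274),(0,13,13)),((664,266),(0,13,-13))]]
ct=[(U(a),stub(*b)) for a,b in [((143,215),(70,-13,13)),((198,207),(70,-13,-13)),((147,243),(70,13,13)),((203,235),(70,13,-13)),((185,360),(0,13,13)),((237,350),(0,13,-13))]]
s=fit(st,[],[.5,.1,.1],.0192);c=fit(ct,[],[.5,.3,.1],.0192)
json.dump(dict(jig=[j[0],j[1],0,j[2]],s=[s[0],s[1],.0192,s[2]],c=[c[0],c[1],.0192,c[2]]),open('p.json','w'))
im=cv2.imread('pics/side0.png');im=cv2.resize(im,None,fx=8,fy=8,interpolation=cv2.INTER_CUBIC)
raw=im.copy()
for q in(s,c):
    q=[q[0],q[1],.0192,q[2]]
    V=[[z,n,y] for z in(0,70) for n in(-13,13) for y in(-13,13)]
    P=proj('side',W(q,np.array([stub(*v) for v in V])*mm))
    P=((P+.5)*8-.5).astype(int)
    for i in range(8):
        for k in range(i):
            if sum(V[i][m]!=V[k][m] for m in range(3))==1: cv2.line(im,P[i].tolist(),P[k].tolist(),(0,255,0),1)
z=lambda I:np.hstack([I[1750:2050,2300:2600],I[2200:2500,2240:2540]])
cv2.imwrite('pics/o1.png',np.vstack([z(raw),z(im)]))
E
python3 f1.py
```

```text
[ 0.5648 -0.2076 -0.0057  0.1748] res [[-0.3, 0.5], [0.3, 0.1], [0.2, 0.1], [0.0, -0.0], [-0.4, -0.0], [0.1, -0.3], [0.7, 0.2], [-0.5, -0.1], [0.0, -0.4], [-0.5, -1.5], [0.5, -1.2], [0.1, 0.3], [-0.2, -0.2], [-0.0, 0.3], [0.1, 0.5], [0.0, 1.9]]
[ 0.5642 -0.207   0.1747] res [[-0.5, 0.5], [0.5, 0.0], [0.3, 0.2], [-0.1, 0.1], [-0.5, -0.1], [0.2, -0.4], [0.8, 0.2], [-0.4, -0.1], [-0.1, -0.4]]
[ 0.5635 -0.2007  0.1756] res [[-0.6, -1.3], [0.6, -1.1], [0.2, 0.2], [-0.3, -0.3], [0.0, 0.2], [0.0, 0.6], [0.1, 2.0]]
[ 0.5643 -0.2061  0.1745] res [[-0.8, 0.4], [0.2, 0.0], [0.0, 0.2], [-0.4, 0.1], [-0.8, -0.1], [-0.1, -0.4], [0.5, 0.2], [-0.7, -0.1], [-0.4, -0.4], [-0.5, -2.4], [0.7, -2.2], [0.3, -0.6], [-0.1, -1.2], [0.1, -0.7], [0.2, -0.5], [0.2, 0.9]]
[0.5533 0.0758 0.1328] res [[-0.0, -0.2], [0.4, -0.3], [-0.8, 0.3], [0.1, 0.0], [-0.1, 0.1], [0.2, 0.1]]
[0.5174 0.2802 0.1484] res [[0.7, -0.4], [0.6, -0.6], [-1.0, 0.6], [-1.1, 0.4], [0.1, -0.1], [0.3, 0.1]]
```

View pics/o1.png

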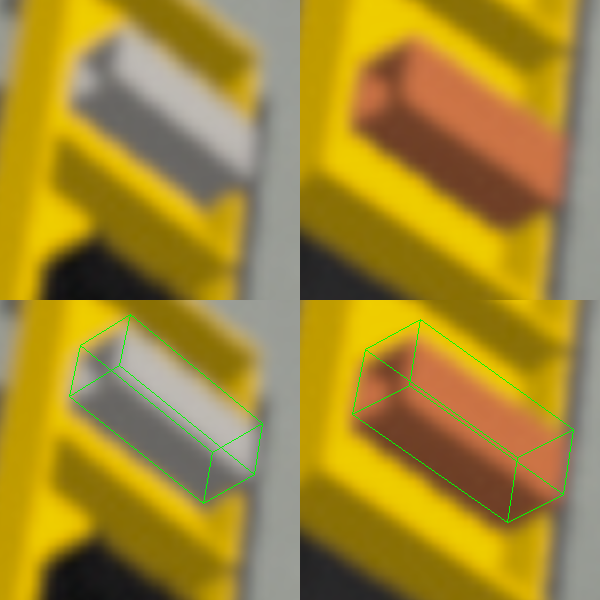

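```bash
cat > go.py <<'E'
import sys,numpy as np
from workcell import env
o=env.get_obs();p=o['tool_pos'];y=o['eef_rot'][2]
print('t',o['time'],'p',np.round(p,4),'yaw',round(y,4),'F',np.round(o['wrist_force'],2),'w',round(o['gripper_width'],4),'q',np.round(o['qpos'],2), 'rot',np.round(o['eef_rot'],3))
def d(x,yy,z,yaw):
    e=np.array([x,yy,z])-p;c,s=np.cos(y),np.sin(y)
    w=(yaw-y+np.pi)%(2*np.pi)-np.pi
    return np.round([(e[0]*c+e[1]*s)/.5,(e[0]*s-e[1]*c)/.5,-e[2]/.5,-w/(np.pi/2)],4)
a=list(map(float,sys.argv[1:]))
for i in range(0,len(a),4): print(d(*a[i:i+4]))
E
python3 go.py .583 .080 .20 .14 .583 .080 .12 .14
```

```text
t 0.1 p [ 0.1417 -0.6082  0.2219] yaw 0.2288 F [-0.23  0.16 -0.89] w 0.0883 q [-1.36  0.42  1.63 -0.    1.09 -0.02] rot [-3.14  -0.     0.229]
[ 1.1718 -1.1404  0.0439  0.0565]
[ 1.1718 -1.1404  0.2039  0.0565]
```

Emit:
servo_tool:
  deltas:
    - [[0.7, -0.75, 0.03, 0.05, 0.52], [0.7, -0.75, 0.03, 0.05, 0.52], [0.7, -0.75, 0.03, 0.05, 0.52], [0.7, -0.75, 0.03, 0.05, 0.52], [0.7, -0.75, 0.03, 0.05, 0.52], [0.7, -0.75, 0.03, 0.05, 0.52], [0.7, -0.75, 0.03, 0.05, 0.52], [0.7, -0.75, 0.03, 0.05, 0.52], [0.7, -0.75, 0.03, 0.05, 0.52], [0.7, -0.75, 0.03, 0.05, 0.52]]
  force: 6

```text
time: 1.35
tool_pos: [0.3977, -0.1637, 0.2075]
eef_rot: [3.142, 0.001, 0.153]
wrist_force: [-0.1, -0.5, -1.1]
gripper_width: 0.0457
```

```bash
python3 go.py .583 .080 .14 .14 
```

```text
t 1.35 p [ 0.3977 -0.1637  0.2075] yaw 0.1526 F [-0.13 -0.47 -1.1 ] w 0.0457 q [-0.42  0.16  2.05 -0.    0.93  1.  ] rot [3.142e+00 1.000e-03 1.530e-01]
[ 0.4405 -0.4254  0.135   0.008 ]
```

Emit:
servo_tool:
  deltas:
    - [[0.44, -0.425, 0.06, 0.008, 0.52], [0.44, -0.425, 0.06, 0.008, 0.52], [0.44, -0.425, 0.06, 0.008, 0.52], [0.44, -0.425, 0.06, 0.008, 0.52], [0.44, -0.425, 0.135, 0.008, 0.52], [0.44, -0.425, 0.135, 0.008, 0.52], [0.44, -0.425, 0.135, 0.008, 0.52], [0.44, -0.425, 0.135, 0.008, 0.52]]

```text
time: 2.35
tool_pos: [0.5832, 0.0771, 0.141]
eef_rot: [3.141, -0.001, 0.136]
wrist_force: [0.4, 0.2, 0.5]
gripper_width: 0.0455
```

```bash
python3 go.py .583 .080 .075 .14 .583 .080 .046 .14; python3 - <<'E'
from workcell import env
import cv2,numpy as np
t=env.read_camera("top")["color"][:,:,::-1];s=env.read_camera("side")["color"][:,:,::-1]
f=lambda a:cv2.resize(a,(400,400),interpolation=cv2.INTER_CUBIC)
cv2.imwrite("pics/v1.png",np.hstack([f(t[150:250,230:330]),f(s[190:290,250:350])]))
E
```

```text
t 2.35 p [0.5832 0.0771 0.141 ] yaw 0.1357 F [0.38 0.24 0.46] w 0.0455 q [ 0.11  0.47  1.77 -0.    0.9   1.55] rot [ 3.141e+00 -1.000e-03  1.360e-01]
[ 0.0005 -0.0059  0.1321 -0.0028]
[ 0.0005 -0.0059  0.1901 -0.0028]
```

View pics/v1.png

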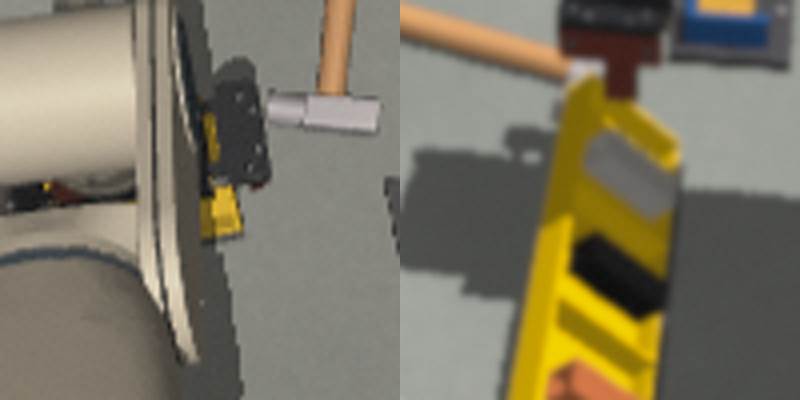

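Emit:
servo_tool:
  deltas:
    - [[0, 0, 0.08, 0, 0.52], [0, 0, 0.12, 0, 0.52], [0, 0, 0.14, 0, 0.52], [0, 0, 0.16, 0, 0.52], [0, 0, 0.16, 0, 0.52]]

```text
time: 3.08
tool_pos: [0.5832, 0.0789, 0.0599]
eef_rot: [-3.142, 0.001, 0.138]
wrist_force: [0.2, -1.3, 0.2]
gripper_width: 0.0457
```

```bash
python3 go.py .583 .080 .046 .14; python3 - <<'E'
from workcell import env
import cv2,numpy as np
s=env.read_camera("side")["color"][:,:,::-1]
f=lambda a:cv2.resize(a,(600,600),interpolation=cv2.INTER_CUBIC)
cv2.imwrite("pics/v2.png",f(s[190:270,265:345]))
E
```

```text
t 3.075 p [0.5832 0.0789 0.0599] yaw 0.1377 F [ 0.15 -1.26  0.24] w 0.0457 q [ 0.11  0.6   1.8  -0.    0.75  1.55] rot [-3.142e+00  1.000e-03  1.380e-01]
[-0.0001 -0.0022  0.0279 -0.0015]
```

View pics/v2.png

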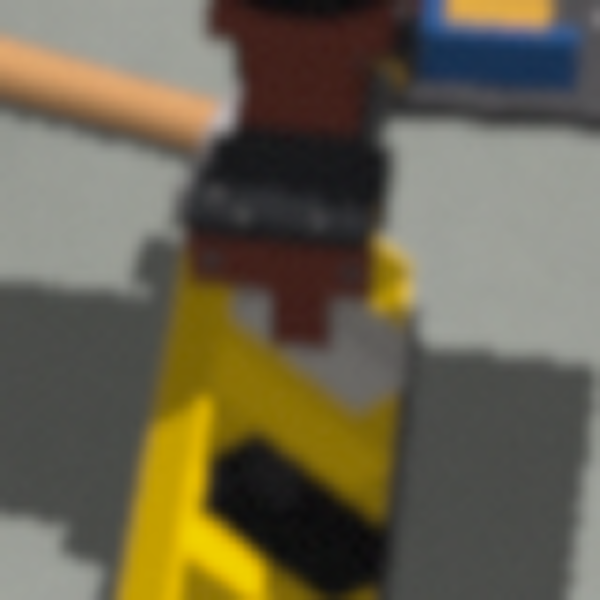

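Emit:
servo_tool:
  deltas:
    - [[0, 0, 0.015, 0, 0.52], [0, 0, 0.027, 0, 0.52], [0, 0, 0.027, 0, 0.52], [0, 0, 0.027, 0, 0.2], [0, 0, 0.027, 0, 0.2], [0, 0, 0.027, 0, 0.2], [0, 0, 0.027, 0, 0.2]]
  force: 6

```text
time: 4.0
tool_pos: [0.5835, 0.079, 0.0468]
eef_rot: [-3.142, -0.0, 0.138]
wrist_force: [0.0, 0.5, 1.1]
gripper_width: 0.0261
```

```bash
python3 go.py
```

```text
t 4.0 p [0.5835 0.079  0.0468] yaw 0.1377 F [0.03 0.48 1.05] w 0.0261 q [0.11 0.62 1.8  0.   0.72 1.55] rot [-3.142 -0.     0.138]
```

Emit:
servo_tool:
  deltas:
    - [[-0.01, 0, -0.0085, 0, 0.2], [-0.02, 0, -0.0152, 0, 0.2], [-0.031, 0, -0.021, 0, 0.2], [-0.043, 0, -0.0248, 0, 0.2], [-0.043, 0, -0.0248, 0, 0.2]]

```text
time: 4.62
tool_pos: [0.5614, 0.0759, 0.0594]
eef_rot: [-3.142, 0.0, 0.138]
wrist_force: [0.2, 0.2, 1.6]
gripper_width: 0.026
```

```bash
python3 go.py; cat >pic.py <<'E'
from workcell import env
import cv2,numpy as np,sys
n,c,x,y,w=sys.argv[1],sys.argv[2],*map(int,sys.argv[3:6])
s=env.read_camera(c)["color"][:,:,::-1]
cv2.imwrite(f"pics/{n}.png",cv2.resize(s[y:y+w,x:x+w],(560,560),interpolation=cv2.INTER_CUBIC))
E
python3 pic.py v3 side 265 190 80
```

```text
t 4.625 p [0.5614 0.0759 0.0594] yaw 0.1377 F [0.21 0.2  1.63] w 0.026 q [0.11 0.57 1.85 0.   0.72 1.55] rot [-3.142  0.     0.138]
```

View pics/v3.png

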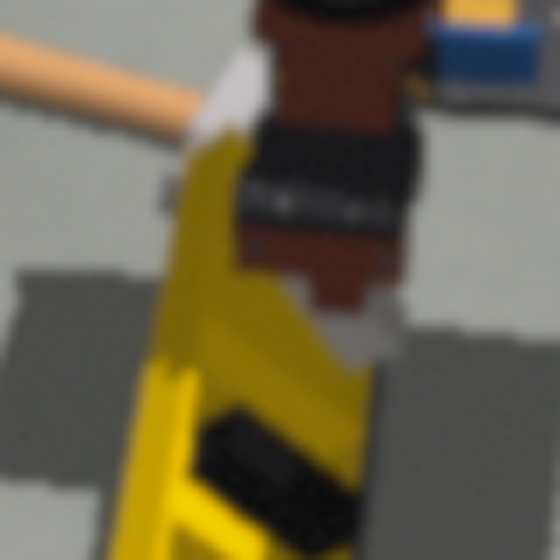

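Emit:
servo_tool:
  deltas:
    - [[-0.012, 0, -0.0025, 0, 0.2], [-0.025, 0, -0.004, 0, 0.2], [-0.03, 0, -0.005, 0, 0.2], [-0.03, 0, -0.005, 0, 0.2], [-0.03, 0, -0.08, 0, 0.2], [-0.03, 0, -0.18, 0, 0.2], [-0.03, 0, -0.18, 0, 0.2], [-0.03, 0, -0.18, 0, 0.2]]

```text
time: 5.68
tool_pos: [0.5463, 0.0739, 0.1484]
eef_rot: [-3.142, 0.001, 0.138]
wrist_force: [-0.3, 0.1, -1.4]
gripper_width: 0.0257
```

```bash
python3 go.py; python3 pic.py v4 side 265 150 100;python3 pic.py v4t top 230 150 100
```

```text
t 5.675 p [0.5463 0.0739 0.1484] yaw 0.1377 F [-0.27  0.14 -1.44] w 0.0257 q [ 0.11  0.42  1.85 -0.    0.88  1.55] rot [-3.142e+00  1.000e-03  1.380e-01]
```

View pics/v4.png

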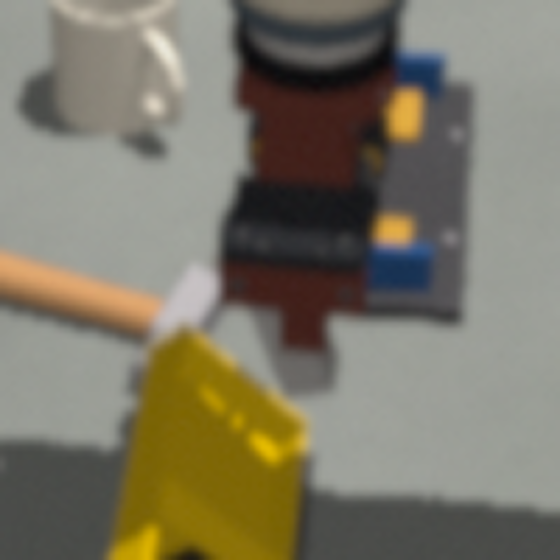

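```bash
python3 go.py .5604 -.1335 .15 .1745 .5604 -.1335 .085 .1745
```

```text
t 5.775 p [0.5458 0.0738 0.1475] yaw 0.1377 F [-0.25  0.73 -1.17] w 0.0257 q [0.11 0.42 1.85 0.   0.88 1.55] rot [-3.142e+00  3.000e-03  1.380e-01]
[-0.028   0.4147 -0.005  -0.0234]
[-0.028   0.4147  0.125  -0.0234]
```

Emit:
servo_tool:
  deltas:
    - [[-0.028, 0.1, -0.005, 0, 0.2], [-0.028, 0.2, -0.005, -0.02, 0.2], [-0.028, 0.3, -0.005, -0.0234, 0.2], [-0.028, 0.38, -0.005, -0.0234, 0.2], [-0.028, 0.414, 0.03, -0.0234, 0.2], [-0.028, 0.414, 0.09, -0.0234, 0.2], [-0.028, 0.414, 0.125, -0.0234, 0.2], [-0.028, 0.414, 0.125, -0.0234, 0.2], [-0.028, 0.414, 0.125, -0.0234, 0.2]]

```text
time: 6.9
tool_pos: [0.5621, -0.1325, 0.0868]
eef_rot: [3.142, -0.0, 0.175]
wrist_force: [-0.2, 0.2, -0.7]
gripper_width: 0.0259
```

```bash
python3 go.py; python3 pic.py v5 side 295 120 90;python3 pic.py v5t top 320 150 100
```

```text
t 6.9 p [ 0.5621 -0.1325  0.0868] yaw 0.1752 F [-0.19  0.21 -0.7 ] w 0.0259 q [-0.25  0.54  1.82  0.    0.78  1.14] rot [ 3.142 -0.     0.175]
```

View pics/v5.png

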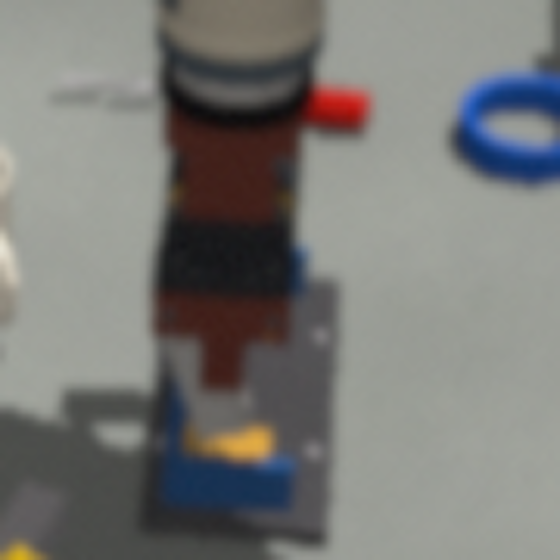

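View pics/v5t.png

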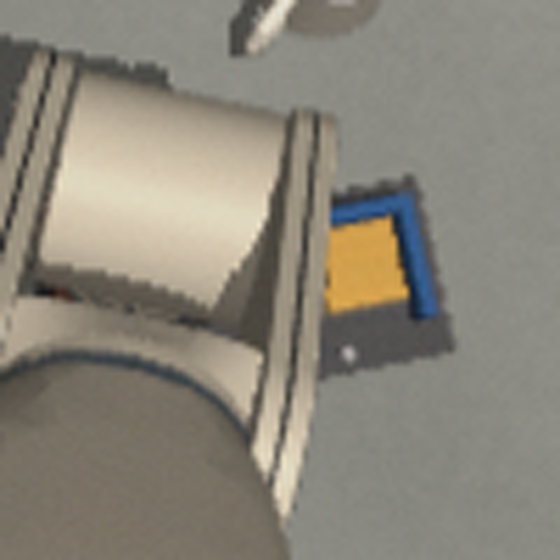

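Emit:
servo_tool:
  deltas:
    - [[0, 0, 0.01, 0, 0.2], [0, 0, 0.016, 0, 0.2], [0, 0, 0.018, 0, 0.2], [0, 0, 0.02, 0, 0.2], [0, 0, 0.022, 0, 0.2], [0, 0, 0.022, 0, 0.2]]

```text
time: 7.75
tool_pos: [0.5617, -0.133, 0.0755]
eef_rot: [-3.142, 0.0, 0.174]
wrist_force: [0.1, -0.3, -1.2]
gripper_width: 0.0258
```

Emit:
servo_tool:
  deltas:
    - [[0, 0, 0.002, 0, 0.2], [0, 0, 0.004, 0, 0.2], [0, 0, 0.006, 0, 0.2], [0, 0, 0.008, 0, 0.2]]

```text
time: 8.25
tool_pos: [0.5617, -0.133, 0.0715]
eef_rot: [-3.142, 0.0, 0.174]
wrist_force: [0.2, -0.0, -1.6]
gripper_width: 0.0259
```

Emit:
servo_tool:
  deltas:
    - [[0, 0, 0.003, 0, 0.2], [0, 0, 0.006, 0, 0.2], [0, 0, 0.008, 0, 0.2]]

```text
time: 8.62
tool_pos: [0.5617, -0.133, 0.0674]
eef_rot: [-3.142, 0.0, 0.174]
wrist_force: [-0.1, -0.6, -1.6]
gripper_width: 0.0259
```

Emit:
servo_tool:
  deltas:
    - [[0, 0, 0.003, 0, 0.2], [0, 0, 0.006, 0, 0.2], [0, 0, 0.008, 0, 0.2]]

```text
time: 9.0
tool_pos: [0.5617, -0.133, 0.0635]
eef_rot: [-3.142, 0.0, 0.174]
wrist_force: [0.3, 1.0, -1.1]
gripper_width: 0.0262
```

Emit:
servo_tool:
  deltas:
    - [[0, 0, 0.003, 0, 0.2], [0, 0, 0.006, 0, 0.2]]

```text
time: 9.25
tool_pos: [0.5625, -0.133, 0.0615]
eef_rot: [3.141, -0.002, 0.174]
wrist_force: [-1.4, 2.2, 9.0]
gripper_width: 0.0262
```

```bash
python3 go.py; python3 pic.py v6 side 305 150 60
```

```text
t 9.25 p [ 0.5625 -0.133   0.0615] yaw 0.1743 F [-1.42  2.17  8.97] w 0.0262 q [-0.25  0.58  1.82  0.    0.73  1.14] rot [ 3.141e+00 -2.000e-03  1.740e-01]
```

View pics/v6.png

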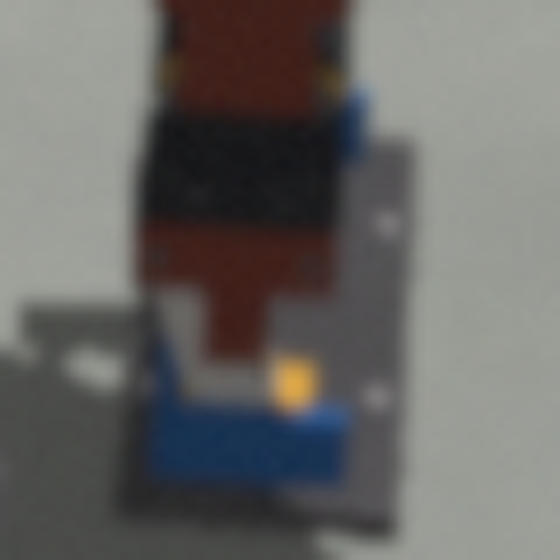

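Emit:
servo_tool:
  deltas:
    - [[-0.007, 0, 0, 0, 0.2], [-0.014, 0, 0.001, 0, 0.2], [-0.014, 0, 0.001, 0, 0.2]]
  force: 5

```text
time: 9.68
tool_pos: [0.5545, -0.1344, 0.0601]
eef_rot: [3.141, 0.0, 0.174]
wrist_force: [-0.4, -2.0, 2.8]
gripper_width: 0.0256
```

```bash
python3 go.py; python3 pic.py v7 side 305 150 60
```

```text
t 9.675 p [ 0.5545 -0.1344  0.0601] yaw 0.1744 F [-0.37 -1.98  2.84] w 0.0256 q [-0.26  0.58  1.84 -0.    0.72  1.14] rot [3.141 0.    0.174]
```

View pics/v7.png

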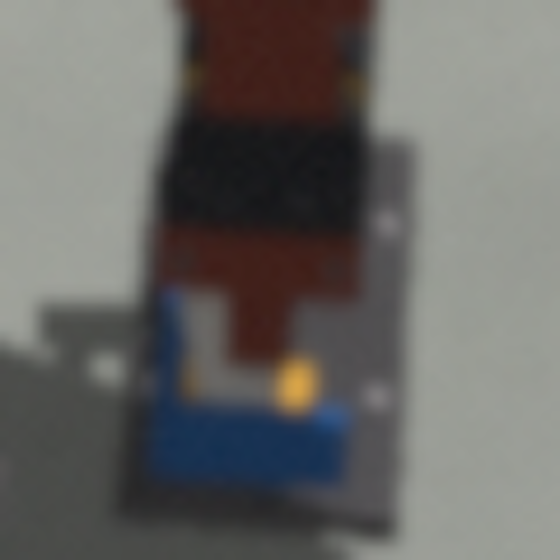

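Emit:
servo_tool:
  deltas:
    - [[-0.005, 0, 0.001, 0, 0.2], [-0.008, 0, 0.002, 0, 0.2], [-0.008, 0, 0.002, 0, 0.2]]

```text
time: 10.1
tool_pos: [0.5507, -0.135, 0.059]
eef_rot: [-3.142, 0.0, 0.174]
wrist_force: [-0.3, -0.8, 2.8]
gripper_width: 0.0261
```

```bash
python3 go.py; python3 pic.py v8 side 305 150 60
```

```text
t 10.1 p [ 0.5507 -0.135   0.059 ] yaw 0.1745 F [-0.32 -0.85  2.79] w 0.0261 q [-0.26  0.58  1.85 -0.    0.72  1.14] rot [-3.142  0.     0.174]
```

View pics/v8.png

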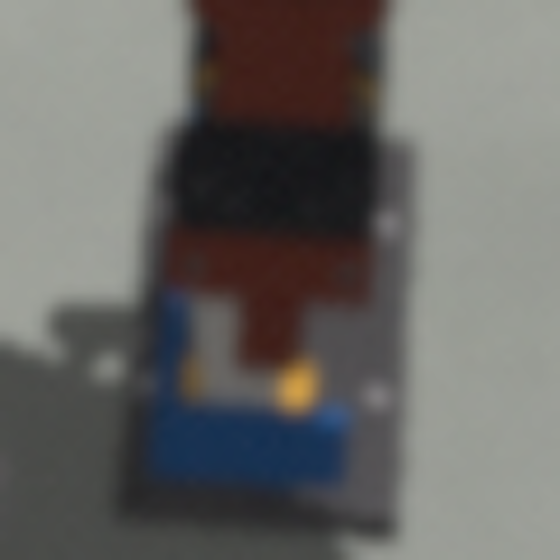

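Emit:
servo_tool:
  deltas:
    - [[0, 0, -0.003, 0, 0.2], [0, 0, -0.004, 0, 0.2], [0.004, 0, -0.004, 0, 0.2], [0.008, 0, -0.004, 0, 0.2], [0.01, 0, -0.004, 0, 0.2], [0.01, 0, -0.004, 0, 0.2]]
  force: 8

```text
time: 10.9
tool_pos: [0.5559, -0.134, 0.0611]
eef_rot: [-3.142, -0.0, 0.175]
wrist_force: [-0.8, -0.9, -0.9]
gripper_width: 0.026
```

Emit:
servo_tool:
  deltas:
    - [[0.002, 0, 0, 0, 0.2], [0.004, 0, 0, 0, 0.2], [0.004, 0, 0, 0, 0.2]]

```text
time: 11.28
tool_pos: [0.5578, -0.1337, 0.0611]
eef_rot: [3.142, -0.0, 0.174]
wrist_force: [0.9, -0.1, -1.0]
gripper_width: 0.0262
```

Emit:
servo_tool:
  deltas:
    - [[0.002, 0, 0, 0, 0.2], [0.004, 0, 0, 0, 0.2], [0.004, 0, 0, 0, 0.2]]

```text
time: 11.65
tool_pos: [0.5591, -0.1334, 0.061]
eef_rot: [-3.141, 0.001, 0.174]
wrist_force: [-2.6, -0.3, 0.3]
gripper_width: 0.0261
```

Emit:
servo_tool:
  deltas:
    - [[0.002, 0, 0, 0, 0.2], [0.003, 0, 0, 0, 0.2], [0.003, 0, 0, 0, 0.2]]

```text
time: 12.02
tool_pos: [0.561, -0.133, 0.0611]
eef_rot: [-3.141, 0.0, 0.174]
wrist_force: [-3.7, -0.9, 1.2]
gripper_width: 0.026
```

Emit:
servo_tool:
  deltas:
    - [[-0.003, 0, -0.001, 0, 0.2], [-0.003, -0.003, -0.001, 0, 0.2], [-0.003, -0.005, -0.001, 0, 0.2], [-0.003, -0.005, -0.001, 0, 0.2]]

```text
time: 12.52
tool_pos: [0.5595, -0.1308, 0.0616]
eef_rot: [3.141, -0.0, 0.175]
wrist_force: [-0.3, 0.2, -1.5]
gripper_width: 0.026
```

```bash
python3 go.py; python3 pic.py v9 side 305 150 60
```

```text
t 12.525 p [ 0.5595 -0.1308  0.0616] yaw 0.1746 F [-0.35  0.22 -1.46] w 0.026 q [-0.25  0.58  1.83  0.    0.73  1.15] rot [ 3.141 -0.     0.175]
```

View pics/v9.png

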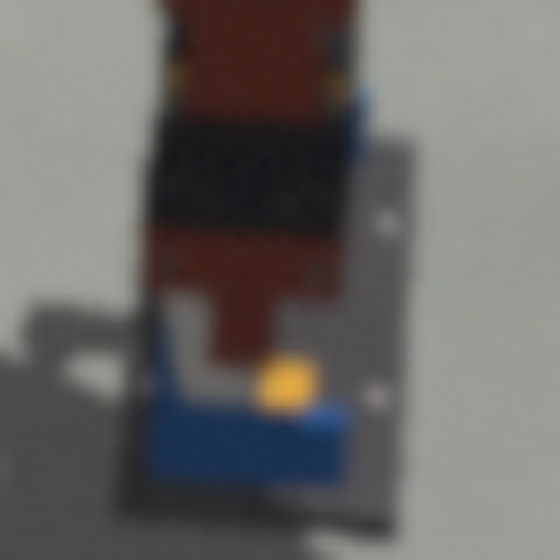

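Emit:
servo_tool:
  deltas:
    - [[0, -0.002, 0, 0, 0.2], [0, -0.003, 0, 0, 0.2], [0, -0.003, 0, 0, 0.2]]

```text
time: 12.95
tool_pos: [0.5591, -0.1295, 0.0616]
eef_rot: [3.141, -0.0, 0.175]
wrist_force: [0.5, -0.0, -1.5]
gripper_width: 0.0263
```

Emit:
servo_tool:
  deltas:
    - [[0, -0.002, 0, 0, 0.2], [0, -0.003, 0, 0, 0.2], [0, -0.003, 0, 0, 0.2]]

```text
time: 13.32
tool_pos: [0.5591, -0.1291, 0.0618]
eef_rot: [3.14, -0.001, 0.175]
wrist_force: [0.3, -6.3, -1.3]
gripper_width: 0.0261
```

Emit:
servo_tool:
  deltas:
    - [[0, 0.001, 0.002, 0, 0.2], [-0.002, 0.001, 0.004, 0, 0.2], [-0.004, 0.001, 0.005, 0, 0.2], [-0.004, 0.001, 0.005, 0, 0.2]]
  force: 5

```text
time: 13.82
tool_pos: [0.5579, -0.1292, 0.0595]
eef_rot: [3.14, -0.002, 0.175]
wrist_force: [3.1, -5.2, 0.1]
gripper_width: 0.026
```

```bash
python3 go.py; python3 pic.py v10 side 305 150 60
```

```text
t 13.825 p [ 0.5579 -0.1292  0.0595] yaw 0.1746 F [ 3.13 -5.15  0.08] w 0.026 q [-0.25  0.58  1.84 -0.    0.72  1.15] rot [ 3.14e+00 -2.00e-03  1.75e-01]
```

View pics/v10.png

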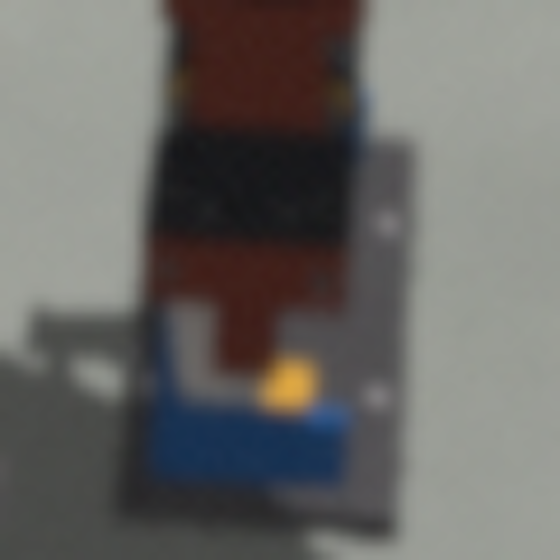

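Emit:
servo_tool:
  deltas:
    - [[-0.001, 0.001, 0.001, 0, 0.2], [-0.003, 0.001, 0.002, 0, 0.2], [-0.003, 0.001, 0.002, 0, 0.2]]

```text
time: 14.25
tool_pos: [0.5559, -0.1298, 0.0585]
eef_rot: [3.141, -0.001, 0.175]
wrist_force: [2.5, -5.4, 5.4]
gripper_width: 0.0263
```

```bash
python3 go.py; python3 pic.py v11 side 305 150 60
```

```text
t 14.25 p [ 0.5559 -0.1298  0.0585] yaw 0.1746 F [ 2.54 -5.37  5.44] w 0.0263 q [-0.25  0.58  1.84 -0.    0.72  1.15] rot [ 3.141e+00 -1.000e-03  1.750e-01]
```

View pics/v11.png

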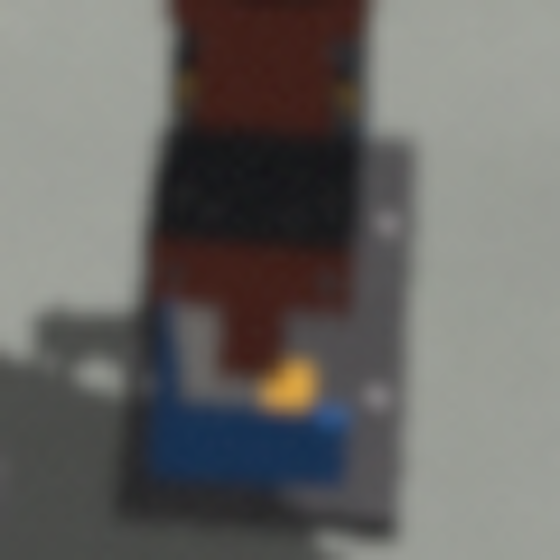

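Emit:
servo_tool:
  deltas:
    - [[-0.002, 0.001, -0.001, 0, 0.2], [-0.002, 0.001, -0.001, 0, 0.34], [-0.002, 0.001, -0.001, 0, 0.5], [-0.002, 0.001, -0.001, 0, 0.5]]

```text
time: 14.8
tool_pos: [0.554, -0.1298, 0.0582]
eef_rot: [-3.141, 0.001, 0.175]
wrist_force: [0.2, -0.4, -0.3]
gripper_width: 0.0434
```

```bash
python3 go.py; python3 pic.py v12 side 305 150 60
```

```text
t 14.8 p [ 0.554  -0.1298  0.0582] yaw 0.1745 F [ 0.16 -0.44 -0.31] w 0.0434 q [-0.25  0.58  1.84  0.    0.72  1.14] rot [-3.141e+00  1.000e-03  1.750e-01]
```

View pics/v12.png

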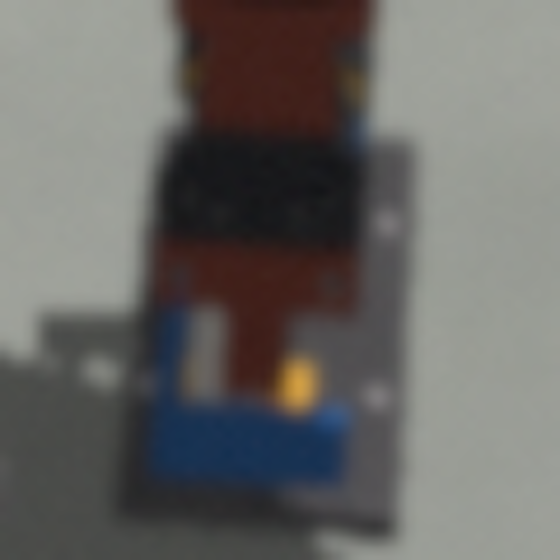

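Emit:
servo_tool:
  deltas:
    - [[0, 0, -0.06, 0, 0.5], [0, 0, -0.14, 0, 0.5], [-0.12, 0, -0.16, 0, 0.5], [-0.22, 0, -0.16, 0, 0.5], [-0.24, 0, -0.16, 0, 0.5], [-0.24, 0, -0.16, 0, 0.5]]

```text
time: 15.6
tool_pos: [0.4368, -0.1513, 0.1389]
eef_rot: [3.141, -0.001, 0.174]
wrist_force: [0.2, 0.4, 0.2]
gripper_width: 0.0441
```

```bash
python3 go.py; python3 pic.py v13 side 305 150 60;python3 pic.py v13t top 320 165 70
```

```text
t 15.6 p [ 0.4368 -0.1513  0.1389] yaw 0.1736 F [0.19 0.4  0.24] w 0.0441 q [-0.36  0.32  2.04  0.    0.78  1.04] rot [ 3.141e+00 -1.000e-03  1.740e-01]
```

View pics/v13.png

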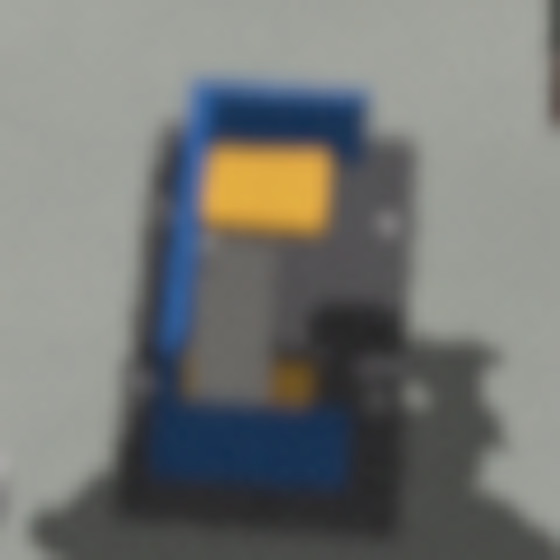

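View pics/v13t.png

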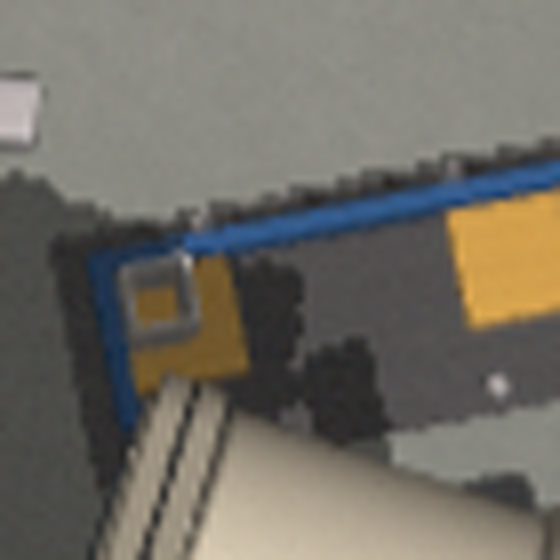

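```bash
python3 go.py .5635 -.129 .12 .1745 .5635 -.129 .053 .1745
```

```text
t 15.7 p [ 0.4381 -0.1513  0.1388] yaw 0.1746 F [-0.   -0.28 -1.12] w 0.044 q [-0.36  0.32  2.04  0.    0.78  1.04] rot [ 3.141e+00 -1.000e-03  1.750e-01]
[ 2.548e-01 -3.000e-04  3.760e-02  1.000e-04]
[ 2.548e-01 -3.000e-04  1.716e-01  1.000e-04]
```

Emit:
servo_tool:
  deltas:
    - [[0.1, 0, 0.02, 0, 0.5], [0.2, 0, 0.03, 0, 0.5], [0.255, 0, 0.04, 0, 0.5], [0.255, 0, 0.04, 0, 0.5], [0.255, 0, 0.09, 0, 0.5], [0.255, 0, 0.14, 0, 0.5], [0.255, 0, 0.17, 0, 0.5], [0.255, 0, 0.17, 0, 0.5], [0.255, 0, 0.17, 0, 0.5]]

```text
time: 16.82
tool_pos: [0.5624, -0.1291, 0.0543]
eef_rot: [3.141, -0.001, 0.174]
wrist_force: [-0.4, -0.5, 0.3]
gripper_width: 0.0442
```

Emit:
servo_tool:
  deltas:
    - [[0, 0, 0, 0, 0.25], [0, 0, 0, 0, 0.25], [0, 0, 0, 0, 0.25], [0, 0, 0, 0, 0.25]]
  force: 12

```text
time: 17.32
tool_pos: [0.5624, -0.129, 0.0542]
eef_rot: [3.141, -0.001, 0.174]
wrist_force: [-0.9, 0.0, 6.3]
gripper_width: 0.0258
```

```bash
python3 go.py; python3 pic.py v14 side 305 150 60
```

```text
t 17.325 p [ 0.5624 -0.129   0.0542] yaw 0.1745 F [-0.85  0.    6.31] w 0.0258 q [-0.25  0.59  1.83 -0.    0.72  1.15] rot [ 3.141e+00 -1.000e-03  1.740e-01]
```

View pics/v14.png

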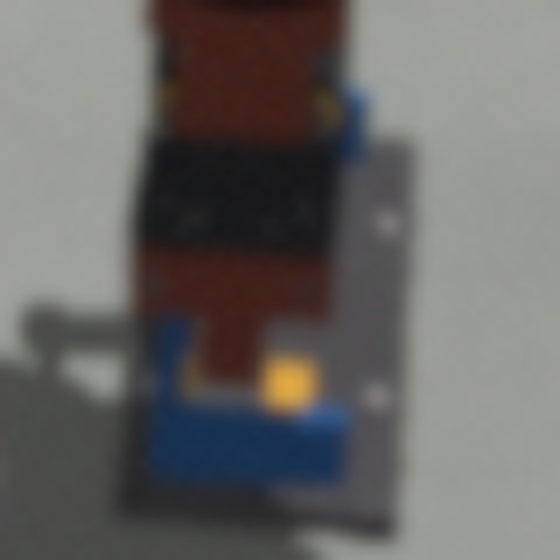

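Emit:
servo_tool:
  deltas:
    - [[0, 0, -0.002, 0, 0.25], [0.002, 0, -0.002, 0, 0.25], [0.004, 0, -0.002, 0, 0.25], [0.004, 0, -0.002, 0, 0.25]]

```text
time: 17.88
tool_pos: [0.5639, -0.1286, 0.0543]
eef_rot: [3.142, 0.0, 0.175]
wrist_force: [-0.3, -2.6, -2.2]
gripper_width: 0.0261
```

Emit:
servo_tool:
  deltas:
    - [[0.002, 0, 0, 0, 0.25], [0.003, 0, 0, 0, 0.25], [0.003, 0, 0, 0, 0.25]]

```text
time: 18.25
tool_pos: [0.5655, -0.1283, 0.0545]
eef_rot: [3.142, -0.0, 0.174]
wrist_force: [-1.3, -2.5, -2.0]
gripper_width: 0.0258
```

Emit:
servo_tool:
  deltas:
    - [[0.001, 0, 0, 0, 0.25], [0.002, 0, 0, 0, 0.25], [0.002, 0, 0, 0, 0.25]]

```text
time: 18.62
tool_pos: [0.5665, -0.1281, 0.0546]
eef_rot: [3.142, -0.0, 0.174]
wrist_force: [-0.3, -2.7, -1.7]
gripper_width: 0.0259
```

```bash
python3 go.py; python3 pic.py v15 side 305 150 60
```

```text
t 18.625 p [ 0.5665 -0.1281  0.0546] yaw 0.1745 F [-0.27 -2.68 -1.71] w 0.0259 q [-0.24  0.6   1.82 -0.    0.73  1.15] rot [ 3.142 -0.     0.174]
```

View pics/v15.png

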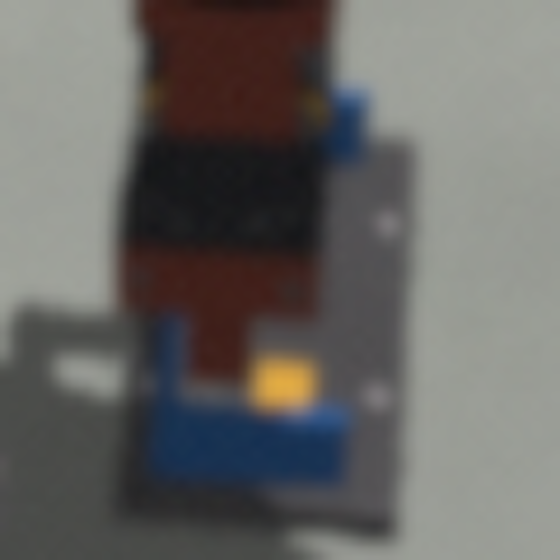

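Emit:
servo_tool:
  deltas:
    - [[0.002, 0, 0, 0, 0.25], [0.002, 0, 0, 0, 0.25]]

```text
time: 18.92
tool_pos: [0.5673, -0.128, 0.0546]
eef_rot: [-3.142, 0.0, 0.174]
wrist_force: [-0.8, -2.9, -0.3]
gripper_width: 0.0263
```

Emit:
servo_tool:
  deltas:
    - [[0.002, 0, 0, 0, 0.25], [0.002, 0, 0, 0, 0.25]]

```text
time: 19.18
tool_pos: [0.5676, -0.1279, 0.0546]
eef_rot: [-3.141, 0.002, 0.175]
wrist_force: [-4.3, -3.0, 1.1]
gripper_width: 0.0257
```

Emit:
servo_tool:
  deltas:
    - [[-0.001, 0, 0.001, 0, 0.25], [-0.001, 0, 0.002, 0, 0.25], [-0.001, 0, 0.002, 0, 0.25]]

```text
time: 19.55
tool_pos: [0.5675, -0.128, 0.0542]
eef_rot: [-3.141, 0.001, 0.174]
wrist_force: [-5.1, -4.4, 7.8]
gripper_width: 0.0262
```

Emit:
servo_tool:
  deltas:
    - [[0, 0, -0.001, 0, 0.25], [0, 0, -0.001, 0, 0.34], [0, 0, -0.001, 0, 0.5], [0, 0, -0.001, 0, 0.5], [0, 0, -0.08, 0, 0.5], [0, 0, -0.16, 0, 0.5], [0, 0, -0.2, 0, 0.5], [-0.12, 0, -0.2, 0, 0.5], [-0.22, 0, -0.2, 0, 0.5], [-0.24, 0, -0.2, 0, 0.5], [-0.24, 0, -0.2, 0, 0.5]]

```text
time: 20.92
tool_pos: [0.4503, -0.149, 0.154]
eef_rot: [3.141, -0.001, 0.174]
wrist_force: [0.1, -0.6, -0.7]
gripper_width: 0.0439
```

```bash
python3 go.py .5477 .2846 .15 .15 .5477 .2846 .060 .15 ; python3 pic.py v16 side 305 150 60;python3 pic.py v16t top 320 165 70; cat p.json
```

```text
t 20.925 p [ 0.4503 -0.149   0.154 ] yaw 0.1737 F [ 0.06 -0.61 -0.66] w 0.0439 q [-0.34  0.31  2.01  0.    0.82  1.05] rot [ 3.141e+00 -1.000e-03  1.740e-01]
[ 0.3417 -0.8204  0.008   0.0151]
[ 0.3417 -0.8204  0.188   0.0151]
{"jig": [0.5642674372984685, -0.2060528779031159, 0, 0.17448096414820993], "s": [0.5533485593205012, 0.07580626705120651, 0.0192, 0.13283140934463702], "c": [0.5174079498475179, 0.28018046445795775, 0.0192, 0.14835675906294832]}
```

View pics/v16.png

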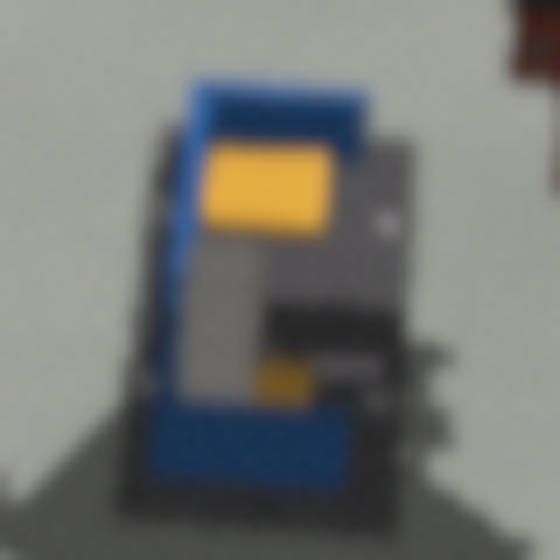

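View pics/v16t.png

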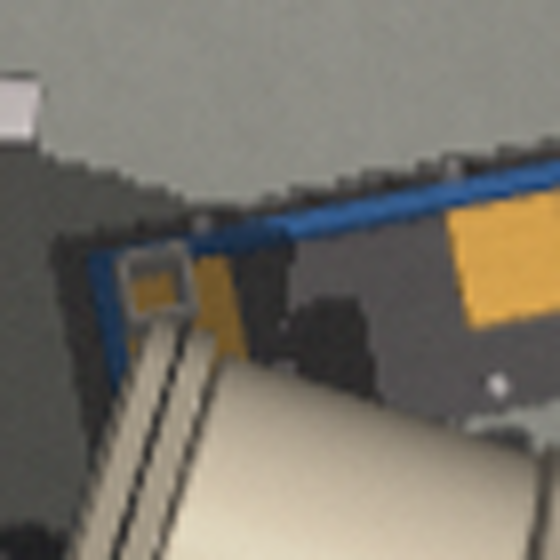

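Emit:
servo_tool:
  deltas:
    - [[0.34, -0.82, -0.01, 0.015, 0.52], [0.34, -0.82, -0.01, 0.015, 0.52], [0.34, -0.82, -0.01, 0.015, 0.52], [0.34, -0.82, -0.01, 0.015, 0.52], [0.34, -0.82, -0.01, 0.015, 0.52], [0.34, -0.82, -0.01, 0.015, 0.52], [0.34, -0.82, 0.06, 0.015, 0.52], [0.34, -0.82, 0.1, 0.015, 0.52], [0.34, -0.82, 0.14, 0.015, 0.52], [0.34, -0.82, 0.17, 0.015, 0.52], [0.34, -0.82, 0.17, 0.015, 0.52]]

```text
time: 22.4
tool_pos: [0.5454, 0.2835, 0.0675]
eef_rot: [3.141, 0.002, 0.15]
wrist_force: [1.5, 0.4, -0.3]
gripper_width: 0.0454
```

```bash
python3 go.py .5475 .2847 .046 .15 ; python3 pic.py v17 side 255 220 90
```

```text
t 22.4 p [0.5454 0.2835 0.0675] yaw 0.1499 F [ 1.47  0.37 -0.3 ] w 0.0454 q [ 0.46  0.61  1.74 -0.    0.79  1.88] rot [3.141e+00 2.000e-03 1.500e-01]
[ 0.0045 -0.0018  0.0429 -0.0001]
```

View pics/v17.png

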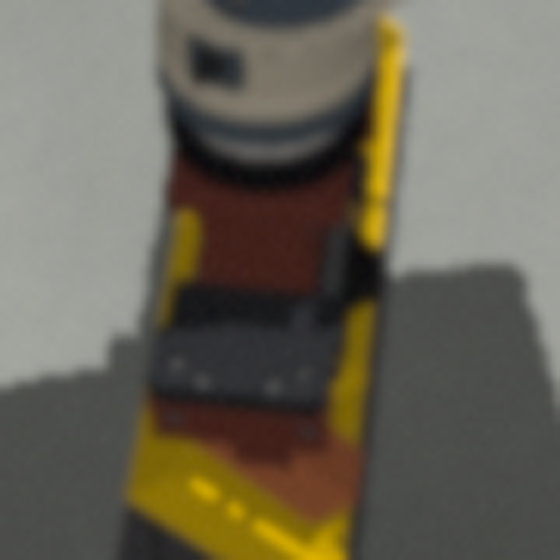

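Emit:
servo_tool:
  deltas:
    - [[0.002, 0, 0.02, 0, 0.52], [0.002, 0, 0.035, 0, 0.52], [0.002, 0, 0.044, 0, 0.52], [0.002, 0, 0.044, 0, 0.52], [0.002, 0, 0.044, 0, 0.2], [0.002, 0, 0.044, 0, 0.2], [0.002, 0, 0.044, 0, 0.2], [0.002, 0, 0.044, 0, 0.2]]
  force: 5

```text
time: 23.45
tool_pos: [0.5473, 0.285, 0.0469]
eef_rot: [-3.141, -0.001, 0.151]
wrist_force: [-0.2, 1.0, 2.4]
gripper_width: 0.0261
```

Emit:
servo_tool:
  deltas:
    - [[-0.01, 0, -0.006, 0, 0.2], [-0.02, 0, -0.011, 0, 0.2], [-0.032, 0, -0.017, 0, 0.2], [-0.044, 0, -0.02, 0, 0.2], [-0.044, 0, -0.02, 0, 0.2]]

```text
time: 24.08
tool_pos: [0.5245, 0.2812, 0.0569]
eef_rot: [3.141, 0.001, 0.151]
wrist_force: [0.9, 0.2, 3.1]
gripper_width: 0.0255
```

Emit:
servo_tool:
  deltas:
    - [[-0.012, 0, -0.002, 0, 0.2], [-0.024, 0, -0.003, 0, 0.2], [-0.036, 0, -0.002, 0, 0.2], [-0.036, 0, -0.002, 0, 0.2]]

```text
time: 24.58
tool_pos: [0.5063, 0.2785, 0.0574]
eef_rot: [3.141, 0.002, 0.151]
wrist_force: [-1.6, -0.2, 2.5]
gripper_width: 0.0262
```

```bash
python3 go.py;python3 pic.py v18 side 255 220 90
```

```text
t 24.575 p [0.5063 0.2785 0.0574] yaw 0.151 F [-1.55 -0.17  2.49] w 0.0262 q [0.48 0.59 1.82 0.   0.73 1.9 ] rot [3.141e+00 2.000e-03 1.510e-01]
```

View pics/v18.png

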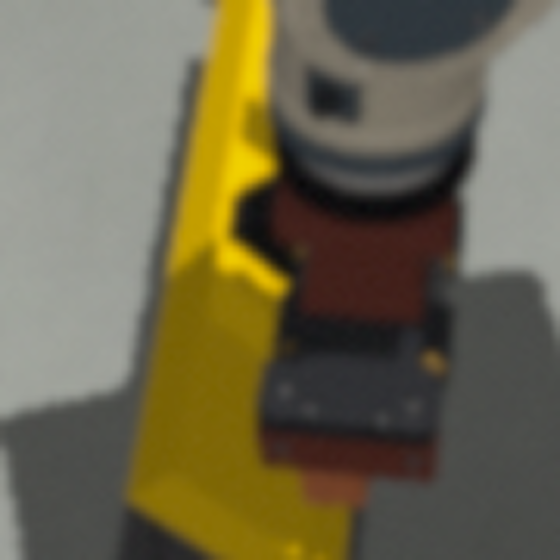

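Emit:
servo_tool:
  deltas:
    - [[0, 0, -0.06, 0, 0.2], [0, 0, -0.16, 0, 0.2], [0, 0, -0.2, 0, 0.2], [0, 0, -0.2, 0, 0.2]]

```text
time: 25.12
tool_pos: [0.5078, 0.279, 0.1585]
eef_rot: [-3.141, -0.002, 0.151]
wrist_force: [0.0, 0.1, -2.2]
gripper_width: 0.0257
```

```bash
python3 go.py;python3 pic.py v19 side 255 180 100
```

```text
t 25.125 p [0.5078 0.279  0.1585] yaw 0.1509 F [ 0.04  0.12 -2.17] w 0.0257 q [0.48 0.44 1.78 0.   0.92 1.9 ] rot [-3.141e+00 -2.000e-03  1.510e-01]
```

View pics/v19.png

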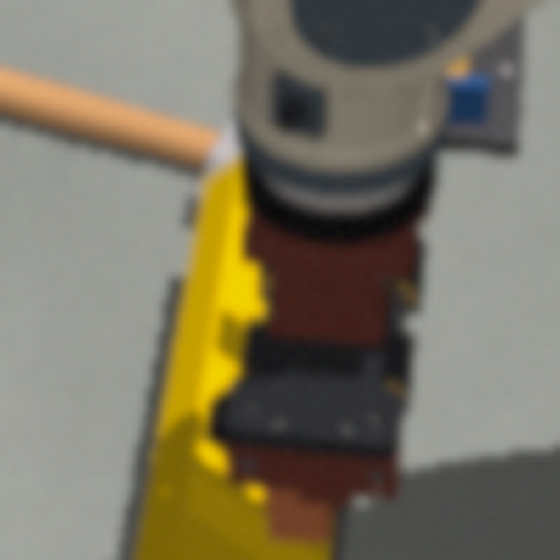

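```bash
python3 go.py .5838 -.2777 .09 .1745
```

```text
t 25.175 p [0.507  0.2786 0.1572] yaw 0.1509 F [-1.08 -1.04 -1.93] w 0.0258 q [0.48 0.44 1.78 0.   0.92 1.9 ] rot [3.142 0.    0.151]
[-0.0154  1.123   0.1344 -0.0151]
```

Emit:
servo_tool:
  deltas:
    - [[-0.01, 0.08, -0.04, 0, 0.2], [-0.012, 0.2, -0.04, -0.015, 0.2], [-0.015, 0.32, -0.04, -0.015, 0.2], [-0.015, 0.44, -0.04, -0.015, 0.2], [-0.015, 0.56, -0.04, -0.015, 0.2], [-0.015, 0.68, -0.04, -0.015, 0.2], [-0.015, 0.8, -0.04, -0.015, 0.2], [-0.015, 0.9, -0.04, -0.015, 0.2], [-0.015, 0.98, -0.04, -0.015, 0.2], [-0.015, 1.0, -0.04, -0.015, 0.2], [-0.015, 1.0, -0.04, -0.015, 0.2]]
  force: 6

```text
time: 26.55
tool_pos: [0.5741, -0.2164, 0.1759]
eef_rot: [-3.14, 0.003, 0.173]
wrist_force: [-0.5, 0.2, -1.6]
gripper_width: 0.0259
```

```bash
python3 go.py .5838 -.2777 .09 .1745
```

```text
t 26.55 p [ 0.5741 -0.2164  0.1759] yaw 0.1734 F [-0.51  0.16 -1.57] w 0.0259 q [-0.38  0.46  1.69  0.    0.99  1.02] rot [-3.14e+00  3.00e-03  1.73e-01]
[-0.0021  0.124   0.1717 -0.0007]
```

Emit:
servo_tool:
  deltas:
    - [[-0.002, 0.08, 0, 0, 0.2], [-0.002, 0.124, 0.04, 0, 0.2], [-0.002, 0.124, 0.11, 0, 0.2], [-0.002, 0.124, 0.16, 0, 0.2], [-0.002, 0.124, 0.17, 0, 0.2], [-0.002, 0.124, 0.17, 0, 0.2]]

```text
time: 27.3
tool_pos: [0.5851, -0.2769, 0.0926]
eef_rot: [-3.141, 0.0, 0.176]
wrist_force: [-0.5, -0.1, -1.6]
gripper_width: 0.0258
```

```bash
python3 go.py;python3 pic.py v20 side 305 130 70
```

```text
t 27.3 p [ 0.5851 -0.2769  0.0926] yaw 0.1757 F [-0.52 -0.06 -1.61] w 0.0258 q [-0.46  0.61  1.65  0.    0.88  0.93] rot [-3.141  0.     0.176]
```

View pics/v20.png

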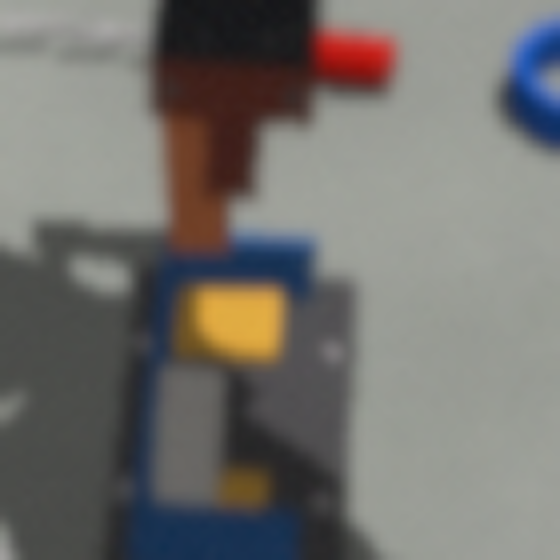

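Emit:
servo_tool:
  deltas:
    - [[-0.01, 0, 0.01, 0, 0.2], [-0.012, 0, 0.018, 0, 0.2], [-0.012, 0, 0.022, 0, 0.2], [-0.012, 0, 0.022, 0, 0.2]]

```text
time: 27.85
tool_pos: [0.579, -0.279, 0.0815]
eef_rot: [-3.141, 0.0, 0.174]
wrist_force: [-0.1, 0.3, -1.7]
gripper_width: 0.026
```

Emit:
servo_tool:
  deltas:
    - [[0, 0, 0.003, 0, 0.2], [0, 0, 0.006, 0, 0.2], [0, 0, 0.008, 0, 0.2]]

```text
time: 28.22
tool_pos: [0.579, -0.279, 0.0774]
eef_rot: [-3.141, 0.0, 0.174]
wrist_force: [-0.3, 0.1, -1.3]
gripper_width: 0.0259
```

Emit:
servo_tool:
  deltas:
    - [[0, 0, 0.003, 0, 0.2], [0, 0, 0.006, 0, 0.2]]

```text
time: 28.48
tool_pos: [0.579, -0.279, 0.0745]
eef_rot: [-3.142, 0.0, 0.174]
wrist_force: [-0.9, 0.4, -1.1]
gripper_width: 0.0259
```

Emit:
servo_tool:
  deltas:
    - [[0, 0, 0.003, 0, 0.2], [0, 0, 0.005, 0, 0.2]]

```text
time: 28.72
tool_pos: [0.579, -0.279, 0.072]
eef_rot: [-3.142, 0.0, 0.174]
wrist_force: [-0.6, -0.2, -2.1]
gripper_width: 0.026
```

Emit:
servo_tool:
  deltas:
    - [[0, 0, 0.003, 0, 0.2], [0, 0, 0.005, 0, 0.2]]

```text
time: 28.98
tool_pos: [0.5791, -0.279, 0.0695]
eef_rot: [3.142, 0.0, 0.174]
wrist_force: [-0.4, -0.0, -1.7]
gripper_width: 0.0259
```

```bash
python3 go.py;python3 pic.py v21 side 305 130 70
```

```text
t 28.975 p [ 0.5791 -0.279   0.0695] yaw 0.1745 F [-0.41 -0.01 -1.74] w 0.0259 q [-0.47  0.64  1.67 -0.    0.83  0.93] rot [3.142 0.    0.174]
```

View pics/v21.png

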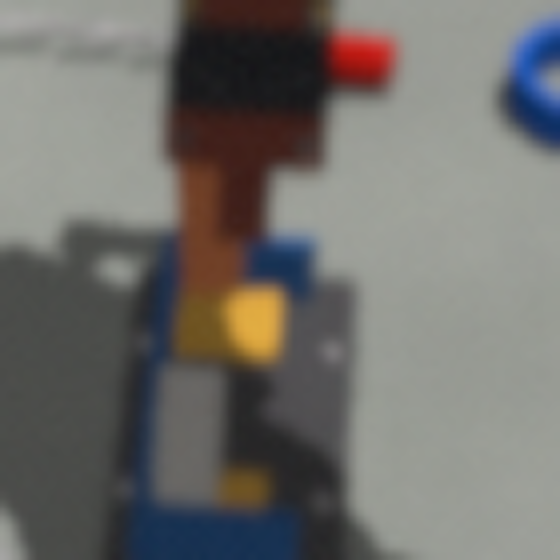

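Bottom is close to the right pad; continue in small steps.

Emit:
servo_tool:
  deltas:
    - [[0, 0, 0.003, 0, 0.2], [0, 0, 0.005, 0, 0.2]]

```text
time: 29.28
tool_pos: [0.579, -0.279, 0.067]
eef_rot: [-3.142, 0.0, 0.174]
wrist_force: [-0.7, 0.8, -2.0]
gripper_width: 0.0263
```

Emit:
servo_tool:
  deltas:
    - [[0, 0, 0.003, 0, 0.2], [0, 0, 0.004, 0, 0.2]]

```text
time: 29.52
tool_pos: [0.579, -0.279, 0.0649]
eef_rot: [-3.141, 0.0, 0.175]
wrist_force: [0.4, -0.3, -1.2]
gripper_width: 0.0258
```

Emit:
servo_tool:
  deltas:
    - [[0, 0, 0.003, 0, 0.2], [0, 0, 0.004, 0, 0.2]]

```text
time: 29.78
tool_pos: [0.579, -0.2789, 0.063]
eef_rot: [-3.142, 0.0, 0.174]
wrist_force: [-0.0, -0.2, -1.1]
gripper_width: 0.0258
```

Emit:
servo_tool:
  deltas:
    - [[0, 0, 0.003, 0, 0.2], [0, 0, 0.004, 0, 0.2]]

```text
time: 30.02
tool_pos: [0.579, -0.2789, 0.0609]
eef_rot: [-3.141, 0.0, 0.174]
wrist_force: [0.2, -0.5, -2.2]
gripper_width: 0.0259
```

Emit:
servo_tool:
  deltas:
    - [[0, 0, 0.003, 0, 0.2], [0, 0, 0.004, 0, 0.2]]

```text
time: 30.28
tool_pos: [0.579, -0.279, 0.059]
eef_rot: [-3.142, 0.0, 0.174]
wrist_force: [0.8, -0.3, -3.0]
gripper_width: 0.0258
```

```bash
python3 go.py;python3 pic.py v22 side 315 140 50
```

```text
t 30.275 p [ 0.579 -0.279  0.059] yaw 0.1745 F [ 0.78 -0.26 -3.04] w 0.0258 q [-0.47  0.66  1.67 -0.    0.81  0.93] rot [-3.142  0.     0.174]
```

View pics/v22.png

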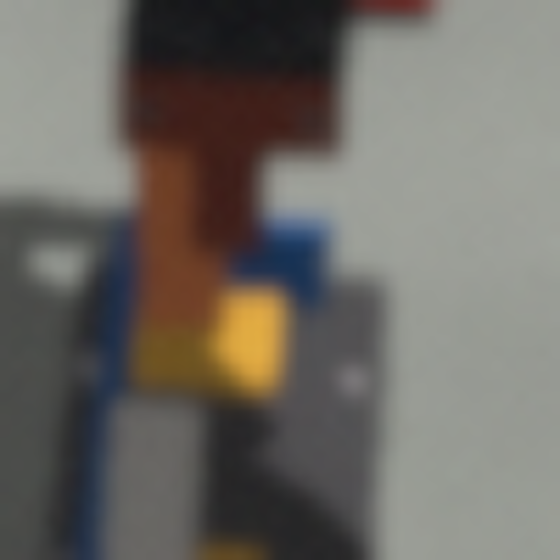

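Emit:
servo_tool:
  deltas:
    - [[0, 0, 0.002, 0, 0.2], [0, 0, 0.003, 0, 0.2]]

```text
time: 30.58
tool_pos: [0.579, -0.279, 0.0575]
eef_rot: [-3.142, -0.0, 0.174]
wrist_force: [-0.4, -0.7, -2.8]
gripper_width: 0.0257
```

Emit:
servo_tool:
  deltas:
    - [[0, 0, 0.002, 0, 0.2], [0, 0, 0.003, 0, 0.2]]

```text
time: 30.82
tool_pos: [0.579, -0.279, 0.056]
eef_rot: [-3.142, 0.0, 0.174]
wrist_force: [-0.1, -0.2, -1.6]
gripper_width: 0.0259
```

Emit:
servo_tool:
  deltas:
    - [[0, 0, 0.002, 0, 0.2], [0, 0, 0.003, 0, 0.2]]

```text
time: 31.08
tool_pos: [0.579, -0.279, 0.0545]
eef_rot: [-3.142, 0.0, 0.174]
wrist_force: [-0.1, 0.0, -1.9]
gripper_width: 0.0258
```

Emit:
servo_tool:
  deltas:
    - [[0, 0, 0.002, 0, 0.2], [0, 0, 0.003, 0, 0.2]]

```text
time: 31.32
tool_pos: [0.579, -0.279, 0.053]
eef_rot: [-3.142, 0.0, 0.174]
wrist_force: [0.4, 0.3, -2.0]
gripper_width: 0.0259
```

Emit:
servo_tool:
  deltas:
    - [[0, 0, 0.002, 0, 0.2], [0, 0, 0.003, 0, 0.2]]

```text
time: 31.58
tool_pos: [0.5792, -0.2791, 0.0525]
eef_rot: [3.141, -0.0, 0.175]
wrist_force: [-3.0, 1.0, 8.6]
gripper_width: 0.0258
```

```bash
python3 go.py;python3 pic.py v23 side 315 140 50
```

```text
t 31.575 p [ 0.5792 -0.2791  0.0525] yaw 0.1745 F [-2.98  1.03  8.64] w 0.0258 q [-0.47  0.67  1.67 -0.    0.8   0.93] rot [ 3.141 -0.     0.175]
```

View pics/v23.png

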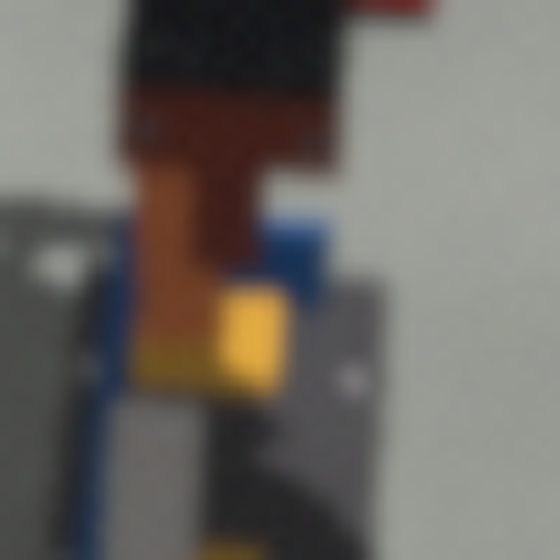

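Emit:
servo_tool:
  deltas:
    - [[0, 0, -0.002, 0, 0.2], [0, 0, -0.002, 0, 0.34], [0, 0, -0.002, 0, 0.45], [0, 0, -0.002, 0, 0.45], [0.01, 0, -0.002, 0, 0.45], [0.018, 0, -0.002, 0, 0.45], [0.018, 0, -0.002, 0, 0.45]]

```text
time: 32.5
tool_pos: [0.5884, -0.2773, 0.0526]
eef_rot: [3.141, -0.0, 0.175]
wrist_force: [-0.6, 0.2, 0.3]
gripper_width: 0.0395
```

```bash
python3 go.py .5943 -.2799 .053 .1745;python3 pic.py v24 side 315 140 50
```

```text
t 32.5 p [ 0.5884 -0.2773  0.0526] yaw 0.1748 F [-0.59  0.21  0.27] w 0.0395 q [-0.46  0.67  1.65  0.    0.81  0.94] rot [ 3.141 -0.     0.175]
[ 0.0107  0.0071 -0.0008  0.0002]
```

View pics/v24.png

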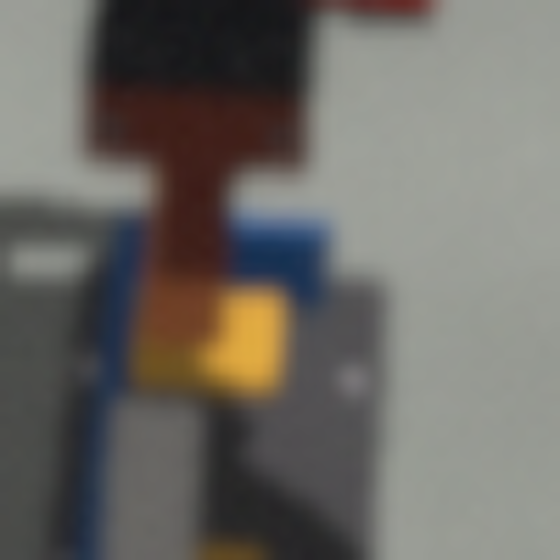

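Emit:
servo_tool:
  deltas:
    - [[0, 0, 0, 0, 0.25], [0, 0, 0, 0, 0.25], [0, 0, 0, 0, 0.25], [0, 0, -0.002, 0, 0.25], [0.004, 0, -0.002, 0, 0.25], [0.004, 0, -0.002, 0, 0.25]]
  force: 12

```text
time: 33.3
tool_pos: [0.59, -0.277, 0.0535]
eef_rot: [3.142, -0.0, 0.175]
wrist_force: [-0.5, 0.3, -1.4]
gripper_width: 0.0256
```

Emit:
servo_tool:
  deltas:
    - [[0.002, 0, 0, 0, 0.25], [0.003, 0, 0, 0, 0.25], [0.003, 0, 0, 0, 0.25]]

```text
time: 33.67
tool_pos: [0.5903, -0.2768, 0.0533]
eef_rot: [-3.141, 0.002, 0.175]
wrist_force: [-5.7, -1.7, 0.7]
gripper_width: 0.0258
```

Emit:
servo_tool:
  deltas:
    - [[-0.002, 0, 0, 0, 0.25], [-0.002, 0.002, 0, 0, 0.25], [-0.002, 0.004, 0, 0, 0.25], [-0.002, 0.004, 0, 0, 0.25]]

```text
time: 34.17
tool_pos: [0.5906, -0.2789, 0.0534]
eef_rot: [-3.141, 0.0, 0.174]
wrist_force: [-2.1, 0.3, -1.8]
gripper_width: 0.026
```

Emit:
servo_tool:
  deltas:
    - [[0, 0.002, 0, 0, 0.25], [0, 0.002, 0, 0, 0.25]]

```text
time: 34.42
tool_pos: [0.5908, -0.28, 0.0535]
eef_rot: [-3.141, 0.0, 0.174]
wrist_force: [-3.6, 0.0, -1.6]
gripper_width: 0.0256
```

Emit:
servo_tool:
  deltas:
    - [[0, 0.002, 0, 0, 0.25], [0, 0.002, 0, 0, 0.25]]

```text
time: 34.67
tool_pos: [0.5909, -0.2803, 0.0535]
eef_rot: [-3.141, 0.0, 0.174]
wrist_force: [-2.7, 3.6, 0.1]
gripper_width: 0.0256
```

Emit:
servo_tool:
  deltas:
    - [[0, 0.002, 0, 0, 0.25], [0, 0.002, 0, 0, 0.25]]

```text
time: 34.92
tool_pos: [0.5909, -0.2804, 0.0536]
eef_rot: [-3.139, 0.001, 0.174]
wrist_force: [-2.1, 7.6, 0.8]
gripper_width: 0.026
```

Emit:
servo_tool:
  deltas:
    - [[0, -0.002, 0.001, 0, 0.25], [0, -0.002, 0.002, 0, 0.25], [0, -0.002, 0.002, 0, 0.25]]

```text
time: 35.3
tool_pos: [0.5909, -0.2803, 0.0527]
eef_rot: [-3.141, 0.0, 0.174]
wrist_force: [-3.3, 4.8, 1.7]
gripper_width: 0.0258
```

```bash
python3 go.py;python3 pic.py v25 side 315 140 50
```

```text
t 35.3 p [ 0.5909 -0.2803  0.0527] yaw 0.1744 F [-3.32  4.79  1.74] w 0.0258 q [-0.46  0.68  1.65  0.    0.82  0.93] rot [-3.141  0.     0.174]
```

View pics/v25.png

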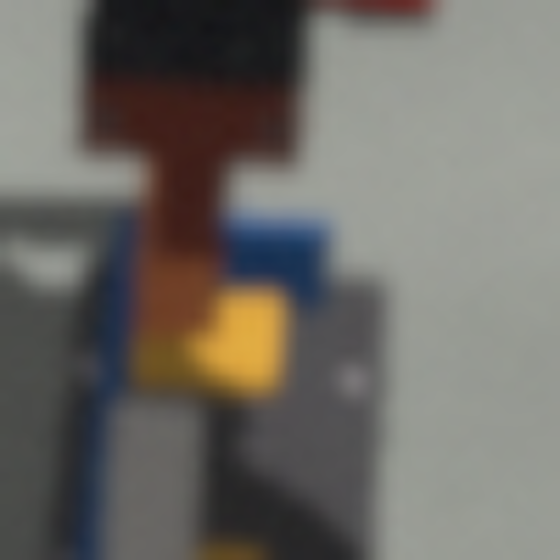

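Emit:
servo_tool:
  deltas:
    - [[0, 0, 0.001, 0, 0.25], [0, 0, 0.001, 0, 0.25]]

```text
time: 35.6
tool_pos: [0.5909, -0.2803, 0.0526]
eef_rot: [-3.141, 0.0, 0.174]
wrist_force: [-4.0, 5.1, 4.1]
gripper_width: 0.0261
```

Emit:
servo_tool:
  deltas:
    - [[0, 0, 0, 0, 0.34], [0, 0, 0, 0, 0.45], [0, 0, 0, 0, 0.45], [0, 0, -0.08, 0, 0.45], [0, 0, -0.16, 0, 0.45], [0, 0, -0.2, 0, 0.45], [-0.12, 0, -0.24, 0, 0.45], [-0.24, 0, -0.24, 0, 0.45], [-0.34, 0, -0.24, 0, 0.45], [-0.36, 0.1, -0.24, 0, 0.45], [-0.36, 0.2, -0.24, 0, 0.45], [-0.36, 0.2, -0.24, 0, 0.45]]

```text
time: 37.1
tool_pos: [0.4313, -0.4137, 0.1718]
eef_rot: [3.14, -0.001, 0.172]
wrist_force: [-0.4, -0.4, -0.8]
gripper_width: 0.0396
```

```bash
python3 go.py;python3 pic.py v26 side 310 140 60;python3 pic.py v26t top 325 165 80
```

```text
t 37.1 p [ 0.4313 -0.4137  0.1718] yaw 0.1716 F [-0.45 -0.35 -0.77] w 0.0396 q [-0.78  0.44  1.73 -0.    0.96  0.62] rot [ 3.14e+00 -1.00e-03  1.72e-01]
```

View pics/v26.png

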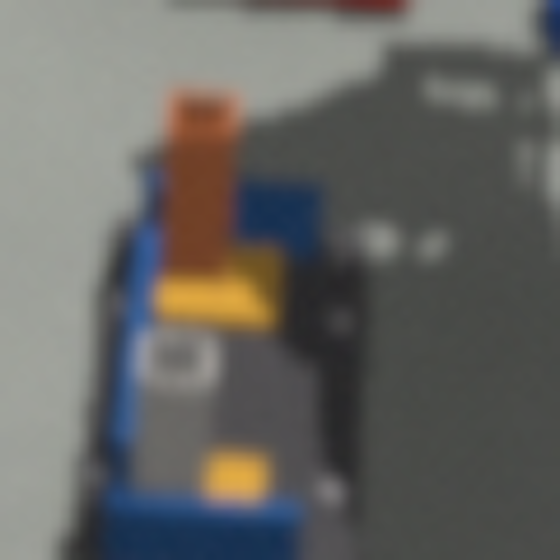

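View pics/v26t.png

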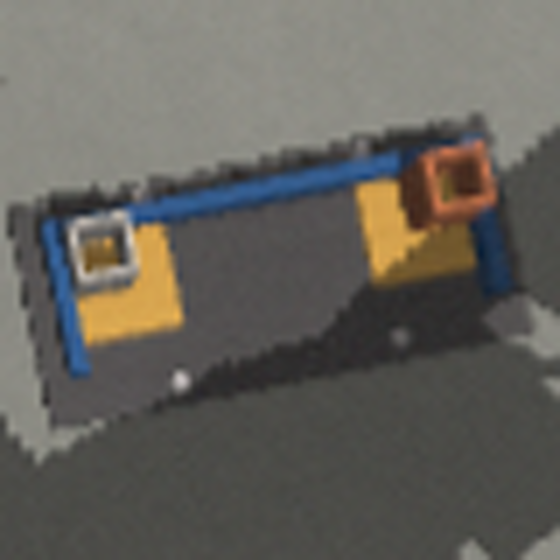

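```bash
python3 - <<'E'
from h import *
from workcell import env
J=[.5642,-.207,0,.1746]
out=[]
for c,(x,y,w) in (('top',(325,165,80)),('side',(310,140,60))):
    im=env.read_camera(c)["color"][:,:,::-1]; S=7 if c=='top' else 9
    im=cv2.resize(im,None,fx=S,fy=S,interpolation=cv2.INTER_CUBIC).copy()
    for (cx,cy,zb) in((17,77,22),(17,-77,18)):
        for z in (zb,zb+70):
            P=proj(c,W(J,np.array([[cx+a,cy+b,z] for a,b in((13,13),(13,-13),(-13,-13),(-13,13))])*1e-3))
            if c=='side': P[:,1]+=1.2
            cv2.polylines(im,[((P+.5)*S-.5).round().astype(np.int32)],True,(0,255,0),1)
    out.append(cv2.resize(im[y*S:(y+w)*S,x*S:(x+w)*S],(400,400)) if 0 else im[y*S:(y+w)*S,x*S:(x+w)*S])
cv2.imwrite('pics/o2.png',out[0]);cv2.imwrite('pics/o3.png',out[1])
o=cv2.cvtColor(env.read_camera('top')["color"],cv2.COLOR_RGB2BGR);cv2.imwrite('pics/o4.png',o)
E
```

```text
(no output)
```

View pics/o2.png

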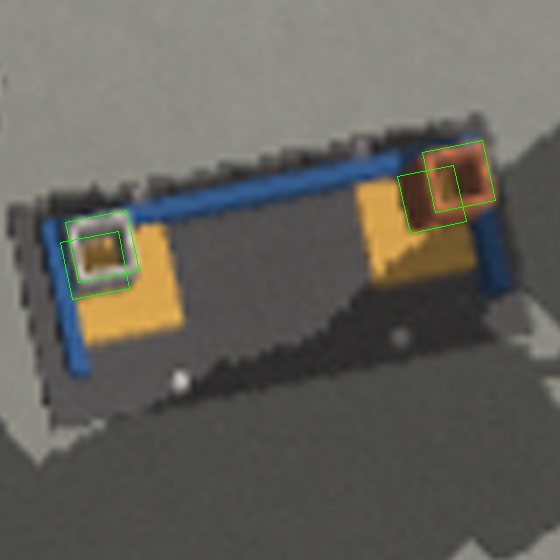

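View pics/o3.png

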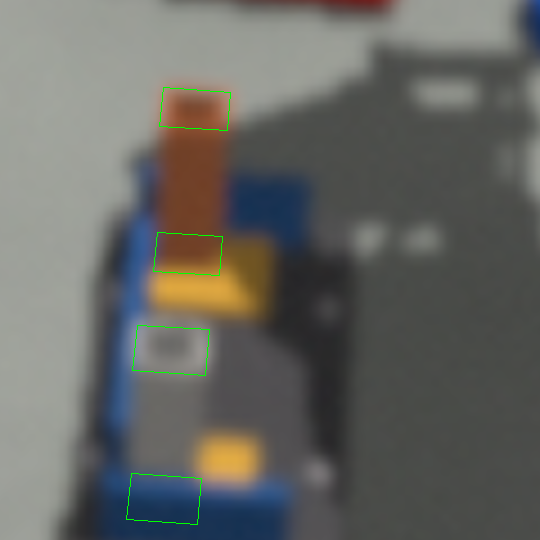

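View pics/o4.png

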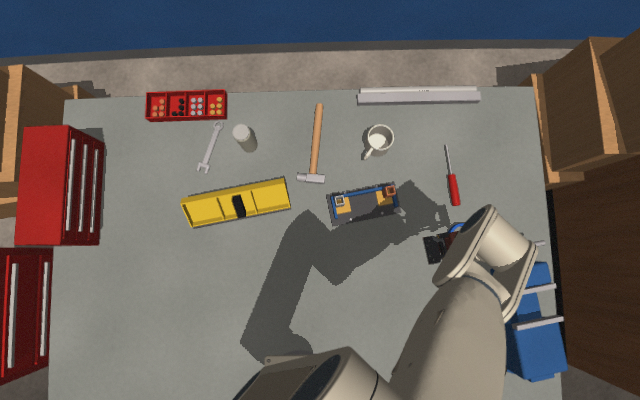

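```bash
python3 -c "
from workcell import env
print(env.job_done())"
```

```text
the job is handed in; nothing more can be done
None
```

Both stubs stand upright on the rest pads, the silver-grey one in the left corner and the copper one in the right. I handed the job in at about 37 s; no verdict comes back.

- **How it was done:** I took silver first, then copper. The tool only points straight down, so I turned each stub up against the bin lip with a light grip. The pads were felt for in small steps, with about 9 N at first touch. I then pushed each stub against both fences and released it.
- **Contacts:** The fences met the stubs at about 4 to 8 N. Silver came away 3 to 4 mm from the far fence after the first release. I gripped it again and pushed it in, and the final pushes show contact on both fences for both stubs.
- **Last pictures:** Both stubs are upright and match the predicted flush positions to within about 1 pixel (about 2 to 3 mm) in the top view. The black stub is still in the middle compartment, and nothing else shows as moved.
- **Disagreements:** The side camera sat about 1 to 2 pixels (up to about 5 mm) off the top camera, so I used it only to judge lean and gaps. Flushness finer than the pictures can show rests on the contact forces.

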